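# Clear and set up the tracing light box

### The arm

A 6-joint arm with a two-finger parallel gripper is mounted at the origin on the work surface. World frame = base frame: x ahead of the robot, y to its left, z up, the work surface at z = 0. Lengths are in mm, angles in rad, forces in N, time in s.
With the tool pointing down it reaches from about 350 to 775 mm from the base axis. Payload 7.3 kg.
Tool frame: the origin (TCP) lies between the finger pads; the fingertips stand 22 mm ahead of it and the grasp point (between the pads) lies 3 mm ahead of it (nose_length is the distance from the TCP to the fingertips, in mm); z points along the fingers, y is the direction in which the jaws open and shut (so a half turn about z gives the same grasp; the last joint's range is limited). The gripper opens to 92 mm and grips with 3 to 60 N. Pads are 19 mm wide; open, the fingers measure 130 mm over their backs; the gripper's body (75 mm by 190 mm) begins 47 mm behind the grasp point.
Start: joints at [-1.323, 0.342, 1.524, -0, 1.275, -0.146], TCP at [201.466, -484.824, 248.741] pointing down, gripper open.
Joint ranges: [-2.53, 2.53], [-0.77, 2.02], [0.04, 2.7], [-1, 4.14], [0.28, 2.66], [-3.11, 3.11]. Speed limits (rad/s): [2.57, 2.57, 3.14, 3.14, 3.14, 3.14].

### API

Orientations are given as [roll, pitch, yaw] about the fixed x, y, z axes, in that order (R = Rz(yaw) Ry(pitch) Rx(roll)).
In Python, from plant import get_obs, capture, close_job, nose_length gives the robot as it stands.
- The arm moves only by the tool step_arm, never from a script. Its argument "increments" is text: rows parted by semicolons, each of 7 numbers parted by spaces: the turn, a rotation vector about the tool's x, y, z in rad, then the shift along the tool's x, y, z in mm, then the opening, from -1 (shut) to 1 (fully open). A call has 1 to 20 rows; each row is the pose to reach, as a shift and turn from the pose commanded when the call began, along the tool's axes at that moment; what a row does not reach only later rows make up. A row lasts 1/8 s, in which the tool goes at most 62.5 mm and 10.7 degrees, less where a joint would pass 70% of its speed; a pose out of reach is approached as far as the arm can. A call with a gripper value outside its range is refused whole. The fingers move at their own pace and stop on an object; the grip force is fixed at half the most. Time passes only in rows, so rows that repeat a pose let the fingers close. It gives the time, the measured TCP pose, the force and the opening at its end, in the units of the state.
- get_obs(): the state, without advancing time (a new reading comes with each control period).
- capture(name): name is "side" or "top" or "wrist"; returns a dict with "frame" (384x512x3 uint8, red, green, blue), "K" (3x3 intrinsics, pixels), "extrinsics" (4x4, takes a point from world to camera coordinates); the wrist camera has in their place "tool_from_camera" (4x4, takes a point from camera to tool coordinates, whose origin is the TCP and whose axes are the flange's). Camera axes: x right, y down, z forward; pixel columns grow to the right and rows downward; lengths in mm; the calibration is good to about 2 mm. A picture is of the moment at which its call begins: read the wrist's pose just before it. There is no depth.
- close_job(): hands the job in, once; it reports no verdict.
The state is a dict: "time": time; "joint_positions": joint angles; "dq": joint speeds; "tau": joint torques, N m; "tool_pos": TCP position; "tcp_rot": TCP orientation; "contact_force": force on the tool from outside, world axes, zero at the start; "moment": the same for the moment, N m; "grip_width": finger opening in mm.
Only numpy, scipy, OpenCV 4.12 (cv2) and the standard library are available. Lean on these libraries where they do the work, as an engineer would, in place of code of your own. Each camera call takes 0.05 s, during which the arm holds its last target.

### The job

Get the light box ready for tracing: lay the blue stylus or styluses that lie on the brass pattern plate down in the grey tool tray, sweep all the offcuts off the glass into the blue scrap tray with the squeegee (not your fingers), and stand the squeegee back on its black mat, lengthways. Then lay the straightedge on the cleared glass, flat and flush against the plate's edge that faces the scrap tray and roughly centred along it, and turn the dimmer knob until its pointer stands at the red mark. Leave the other things on the bench where they are.

Things in the scene. Friction and masses are not known exactly. Their poses are not given: they have to be found in the camera images.
- lightbox: Light box fixed on the table: 280 (x) x 400 (y) x 75 mm high, flat rimless white glass top. Origin: centre of its underside; x away from the robot, y to its left. The tray stands against its -y end (y = -200 mm); the glass is clear from there up to the plate but for the offcuts. The dimmer stands at its corner x = -100, y = +150 mm, on a grey patch.
- dimmer (a joint): Brightness knob on the light box: 0 is the off stop, grows clockwise seen from above, to 4.71 rad; the white pointer stands at the red mark at 2.88 rad. Starts between 0.3 and 1.9; stays where it is left (friction about 0.04 N m).
- dimmer_grip (a point): Height to grip the knob: on its vertical axis, 33 mm above the glass. Black round skirt 48 mm across, its top 11 mm above the glass; on it an upright grip bar 46 mm long, 14 mm thick, top 41 mm above the glass. The point's x axis runs along the bar towards the white pointer.
- plate: Brass pattern plate (raised star) taped fixed to the glass near the light box's other (+y) end: 160 (x) x 100 (y) x 4 mm. Origin: centre of its underside, on the glass. Its edge that faces the tray is at its y = -50 mm and runs along its x.
- tray: Blue scrap tray fixed at the -y end of the light box: 280 (x) x 125 (y) mm outside, 4 mm walls and floor, rim 64 mm high (11 mm lower than the glass), far (-y) wall 98 mm high. Origin: centre of its underside.
- mat: Black rubber parking mat fixed on the table, 180 (x) x 100 (y) x 3 mm; the squeegee's place, lengthways along its x. Origin: centre of its underside.
- squeegee: Bench squeegee, about 0.3 kg, standing on its two green rubber lips: foot 120 (x) x 36 (y) x 30 mm high, above it an upright flat wooden grip 90 (x) x 20 (y) mm, top at 120 mm. Origin: centre of its underside. Grip it across the 20 mm (y) from above; it sweeps along its y.
- stylus1: Blue embossing stylus, 0.04 kg, may be absent, lying on the pattern plate at first: handle 100 long (x = -65 to +35 mm) x 16 (y) x 14 mm high, then a thin steel tip to x = +70 mm. Origin: on its underside.
- stylus2: Blue embossing stylus, 0.04 kg, may be absent, lying on the pattern plate at first: handle 100 long (x = -65 to +35 mm) x 16 (y) x 14 mm high, then a thin steel tip to x = +70 mm. Origin: on its underside.
- tool_tray: Grey open tool tray fixed on the table, 120 (x) x 180 (y) mm outside, 4 mm walls and floor, rim 22 mm high. A burnisher lies fixed in it along the far (+x) wall (x = 43 to 55 mm, 16 mm high); the rest is free. Origin: centre of its underside.
- straightedge: Steel straightedge, about 0.28 kg, 200 (x) x 45 (y) x 5 mm, both long edges (y = +-22.5 mm) alike; on its middle a red grip rib 100 (x) x 16 (y) mm, its top at 31 mm. Loose on the table at first. Origin: centre of its underside.
- offcut1: Loose offcut, may be absent: dark wood frame-moulding offcut with a thin gold lip, 62 (x) x 28 (y) x 21 (z) mm, stepped profile (12 mm high over the full width, 21 mm over most of it). Origin: centre of its underside as it lies at first on the glass.
- offcut2: Loose offcut, may be absent: brown laminated board offcut with a grey layer, 66 (x) x 30 (y) x 17 (z) mm. Origin: centre of its underside as it lies at first on the glass.
- offcut3: Loose offcut, may be absent: gold frame-moulding offcut with a dark lip, 62 (x) x 28 (y) x 21 (z) mm, stepped profile (12 mm high over the full width, 21 mm over most of it). Origin: centre of its underside as it lies at first on the glass.
- offcut4: Loose offcut, may be absent: dark wood frame-moulding offcut with a thin gold lip, 62 (x) x 28 (y) x 21 (z) mm, stepped profile (12 mm high over the full width, 21 mm over most of it). Origin: centre of its underside as it lies at first on the glass.
- offcut5: Loose offcut, may be absent: brown laminated board offcut with a grey layer, 66 (x) x 30 (y) x 17 (z) mm. Origin: centre of its underside as it lies at first on the glass.
- offcut6: Loose offcut, may be absent: gold frame-moulding offcut with a dark lip, 62 (x) x 28 (y) x 21 (z) mm, stepped profile (12 mm high over the full width, 21 mm over most of it). Origin: centre of its underside as it lies at first on the glass.
- tape_roll: Bystander: roll of yellow masking tape lying flat, 90 mm across, 24 mm high, on the table. Origin: centre of its underside.
- glue: Bystander: white glue bottle with orange cap, 56 mm across, 130 mm tall, standing on the table. Origin: centre of its underside.
- gilding_jar: Bystander: amber jar with black lid, 68 mm across, 60 mm tall, standing on the table. Origin: centre of its underside.
- marker: Bystander: orange marker pen with a black cap lying on the table, 130 mm long, 16 mm thick. Origin: centre of its underside.
- pencil: Bystander: black pencil lying on the table, 150 mm long, 9 mm thick. Origin: centre of its underside.
- small_frame: Bystander: small dark picture frame with a gold panel lying on the table, 120 x 150 x 18 mm. Origin: centre of its underside.
Mind the look-alikes: they are no part of the job. What is shaped like the stylus2 but turquoise is not meant.

How it is judged (in metres and radians):
On the way, in this order (a step that is already met when the one before it is completed fails the run):
1. all the offcuts are in the scrap tray (x of offcut1 in the frame of tray between -0.14 and 0.14 m and y of offcut1 in the frame of tray between -0.0635 and 0.0635 m and z of each of offcut1, offcut2, offcut3, offcut4, offcut5, offcut6 in the frame of tray below 0.066 m and x of offcut2 in the frame of tray between -0.14 and 0.14 m and y of offcut2 in the frame of tray between -0.0635 and 0.0635 m and x of offcut3 in the frame of tray between -0.14 and 0.14 m and y of offcut3 in the frame of tray between -0.0635 and 0.0635 m and x of offcut4 in the frame of tray between -0.14 and 0.14 m and y of offcut4 in the frame of tray between -0.0635 and 0.0635 m and x of offcut5 in the frame of tray between -0.14 and 0.14 m and y of offcut5 in the frame of tray between -0.0635 and 0.0635 m and x of offcut6 in the frame of tray between -0.14 and 0.14 m and y of offcut6 in the frame of tray between -0.0635 and 0.0635 m), for 0.2 s.
2. the straightedge lies on the glass, flush against the plate's edge that faces the tray (y of straightedge in the frame of plate between -0.0755 and -0.0695 m and x of straightedge in the frame of plate between -0.03 and 0.03 m and z of straightedge in the frame of plate between -0.003 and 0.003 m and angle between the x axis of straightedge and the x axis of plate, either way round below 0.03 rad and angle between straightedge's own z axis and vertical below 0.04 rad), for 0.2 s.
At the end, for the whole second after the job is handed in: Offcuts in the scrap tray below its rim; styluses lying in the tool tray; straightedge flat on the glass, flush with the plate's edge (3 mm, 0.03 rad), centred within 30 mm; squeegee upright, within 30 mm of its mat's centre, 0.25 rad of lengthways; dimmer 2.88 +- 0.12 rad; all at rest (all of step 1 and all of step 2 and x of stylus1 in the frame of tool_tray between -0.056 and 0.056 m and y of stylus1 in the frame of tool_tray between -0.06 and 0.06 m and z of each of stylus1, stylus2 in the frame of tool_tray below 0.02 m and angle between each of stylus1, stylus2's own x axis and vertical above 1.4 rad and x of stylus2 in the frame of tool_tray between -0.056 and 0.056 m and y of stylus2 in the frame of tool_tray between -0.06 and 0.06 m and x of squeegee in the frame of mat between -0.03 and 0.03 m and y of squeegee in the frame of mat between -0.03 and 0.03 m and z of squeegee in the frame of mat between 0 and 0.008 m and angle between the x axis of squeegee and the x axis of mat, either way round below 0.25 rad and angle between squeegee's own z axis and vertical below 0.08 rad and value of joint dimmer between 2.76 and 3 rad and linear speed of each of offcut1, offcut2, offcut3, offcut4, offcut5, offcut6, straightedge, squeegee, stylus1, stylus2 below 0.02 m/s); the robot touches nothing.
It fails at once if an offcut is touched by the fingers: they are moved with the squeegee (contact force between the fingers and offcut1 above 1 N or contact force between the fingers and offcut2 above 1 N or contact force between the fingers and offcut3 above 1 N or contact force between the fingers and offcut4 above 1 N or contact force between the fingers and offcut5 above 1 N or contact force between the fingers and offcut6 above 1 N).
It fails at once if one of the other things on the bench is moved more than 3 cm (distance of any of tape_roll, glue, gilding_jar, marker, pencil, small_frame from where it was at the start of the episode above 0.03 m).
Of offcut1, offcut2, offcut3, offcut4, offcut5, offcut6 only 4 to 6 are there at a start; the rules pass over those that are not, and their reading is None.
Of stylus1, stylus2 only 1 to 2 are there at a start; the rules pass over those that are not, and their reading is None.
At some moment in a run one of offcut1, offcut2, offcut3, offcut4, offcut5, offcut6, straightedge, stylus1, stylus2 may be knocked a few centimetres aside while the robot is not near it.
It also fails if it takes over 208 s, if anything falls off the work surface, if the arm or the gripper's body presses on something with over 40 N, if the wrist force passes 120 N, or if a joint passes its speed limit or range.

## Working session

There is one attempt and no reset: what is moved stays moved. The work goes in short steps, Python scripts to look and compute and a tool call to move; the robot and the scene stay as the last step left them, time stands still between calls to the robot, and variables do not carry over. Pictures are saved under pics/ and viewed, and the job is handed in when it is done.

Besides the shell and the picture viewer there is one more tool, called after "Call:" as name(argument=value, ...) on one line, values as JSON. step_arm: Moves the arm, as the interface text tells. Its arguments: {"type":"object","properties":{"increments":{"type":"string"}},"required":["increments"]}

```bash
ls; mkdir -p pics; python3 - <<'E'
from plant import *
import cv2,numpy as np
o=get_obs();print(o)
for n in ["side","top","wrist"]:
    c=capture(n)
    cv2.imwrite(f"pics/{n}0.png",c["frame"][:,:,::-1])
    print(n,c["K"].tolist(),np.round(c.get("extrinsics",c.get("tool_from_camera")),4).tolist())
print(nose_length)
E
```

```text
pics
{'time': 0.0, 'joint_positions': array([-1.32301543e+00,  3.42721290e-01,  1.52501103e+00,  7.50603957e-06,
        1.27542858e+00, -1.45989486e-01]), 'dq': array([ 9.08603114e-05,  8.47005017e-04,  4.06436250e-04,  1.97298356e-03,
        1.33339886e-03, -7.96892894e-04]), 'tau': array([ 2.50297953e-04, -4.31242669e+01, -2.44224358e+01,  7.16382475e-02,
        5.60106570e-02, -1.31319239e-04]), 'tool_pos': array([ 201.36180918, -484.43765919,  248.04778741]), 'tcp_rot': array([-3.14004214e+00, -2.35235839e-04,  3.93768008e-01]), 'contact_force': array([0.64054065, 0.22870741, 0.18782239]), 'moment': array([ 0.03288921,  0.03858878, -0.00435272]), 'grip_width': 92.13250972281138}
side [[383.2204603766367, 0.0, 251.09823633305768], [0.0, 383.2204603766367, 195.37465277185228], [0.0, 0.0, 1.0]] [[0.7233, -0.6905, -0.0108, -321.8007], [-0.3575, -0.361, -0.8613, 287.2278], [0.5909, 0.6268, -0.5079, 928.7008], [0.0, 0.0, 0.0, 1.0]]
top [[367.61441650405055, 0.0, 251.23247146854968], [0.0, 367.61441650405055, 189.31638727424036], [0.0, 0.0, 1.0]] [[0.0085, -0.9998, 0.0174, 76.4761], [-0.9968, -0.0099, -0.0788, 519.4717], [0.079, -0.0167, -0.9967, 1066.0544], [0.0, 0.0, 0.0, 1.0]]
wrist [[302.5747339817747, 0.0, 257.5651351668898], [0.0, 302.5747339817747, 192.09344923101932], [0.0, 0.0, 1.0]] [[0.0001, -0.9575, -0.2886, 77.5696], [1.0, -0.0002, 0.0011, 0.7742], [-0.0011, -0.2886, 0.9575, -137.154], [0.0, 0.0, 0.0, 1.0]]
22.0
```

```bash
python3 - <<'E'
import cv2
for n in ["side","top"]:
    i=cv2.imread(f"pics/{n}0.png"); cv2.imwrite(f"pics/{n}0b.png",cv2.resize(i,(800,600),interpolation=cv2.INTER_CUBIC))
E
```

```text
(no output)
```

View pics/top0b.png

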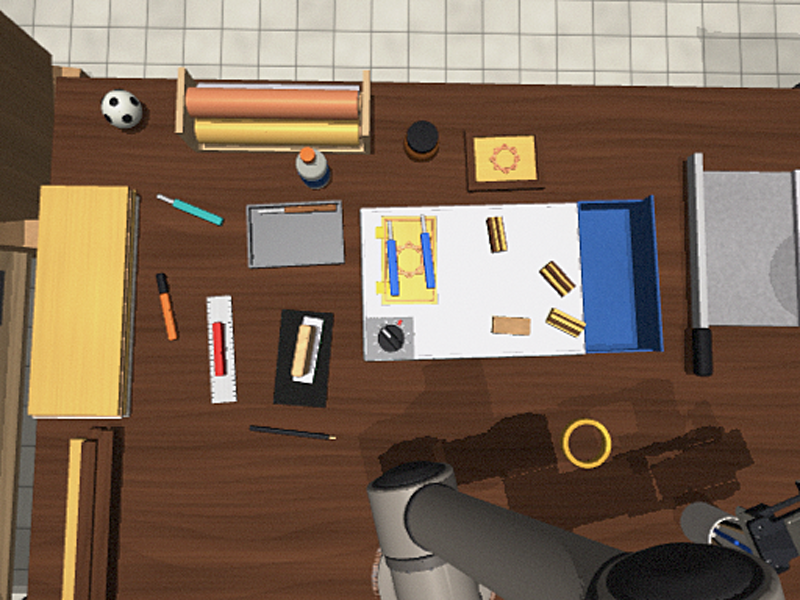

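View pics/side0b.png

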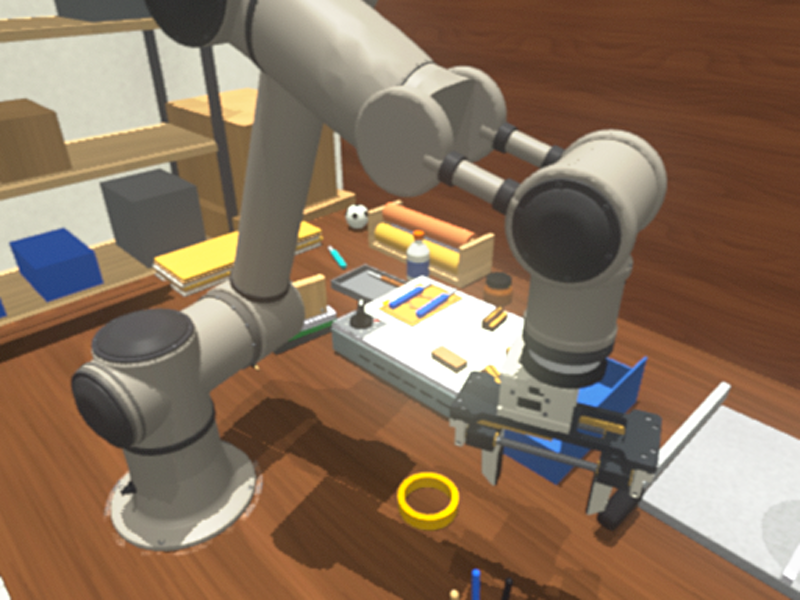

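View pics/wrist0.png

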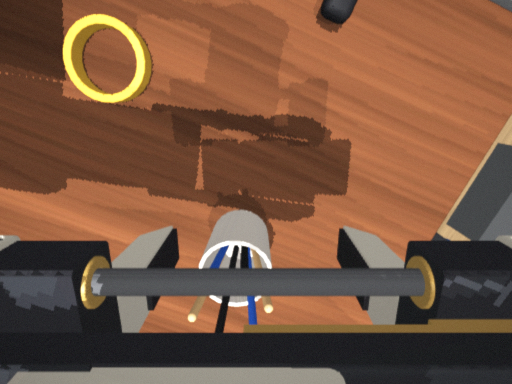

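The top picture shows the two blue styluses on the plate (800-scale pixels about (392,262) and (428,255)). The turquoise look-alike is at (190,210). There are four offcuts, at (497,234), (557,278), (566,322) and (511,325). The squeegee is at (303,350), the straightedge at (221,349), and the dimmer at (390,338) with its red mark at (401,323). I'll enlarge the picture next to measure.

```bash
cat > h.py <<'E'
import numpy as np, cv2
from plant import *
from scipy.spatial.transform import Rotation as R
def snap(n):
    o=get_obs(); c=capture(n); return o,c
def T_wc(o,c):
    """camera->world"""
    if "extrinsics" in c: return np.linalg.inv(np.array(c["extrinsics"]))
    T=np.eye(4); T[:3,:3]=R.from_euler('xyz',o["tcp_rot"]).as_matrix(); T[:3,3]=o["tool_pos"]
    return T@np.array(c["tool_from_camera"])
def p2w(T,K,uv,z):
    K=np.array(K); d=T[:3,:3]@np.linalg.solve(K,[uv[0],uv[1],1.]); s=(z-T[2,3])/d[2]
    return T[:3,3]+s*d
def w2p(T,K,P):
    q=np.linalg.inv(T)@np.append(P,1); q=np.array(K)@q[:3]; return q[:2]/q[2]
def crop(img,x0,y0,x1,y1,f,name):
    i=cv2.resize(img[y0:y1,x0:x1,::-1],None,fx=f,fy=f,interpolation=cv2.INTER_CUBIC)
    for u in range((x0+9)//10*10,x1,10):
        cv2.line(i,(int((u-x0)*f),0),(int((u-x0)*f),5 if u%50 else 14),(0,0,255),1)
        if u%20==0: cv2.putText(i,str(u),(int((u-x0)*f)+2,14),0,.35,(0,0,255),1)
    for v in range((y0+9)//10*10,y1,10):
        cv2.line(i,(0,int((v-y0)*f)),(5 if v%50 else 14,int((v-y0)*f)),(0,0,255),1)
        if v%20==0: cv2.putText(i,str(v),(2,int((v-y0)*f)-2),0,.35,(0,0,255),1)
    cv2.imwrite(name,i)
E
python3 - <<'E'
from h import *
import pickle
o,c=snap("top"); pickle.dump((o,c),open("top0.pkl","wb"))
crop(c["frame"],225,122,425,235,4,"pics/t_box.png")
crop(c["frame"],90,110,250,270,3.7,"pics/t_left.png")
E
```

```text
(no output)
```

View pics/t_box.png

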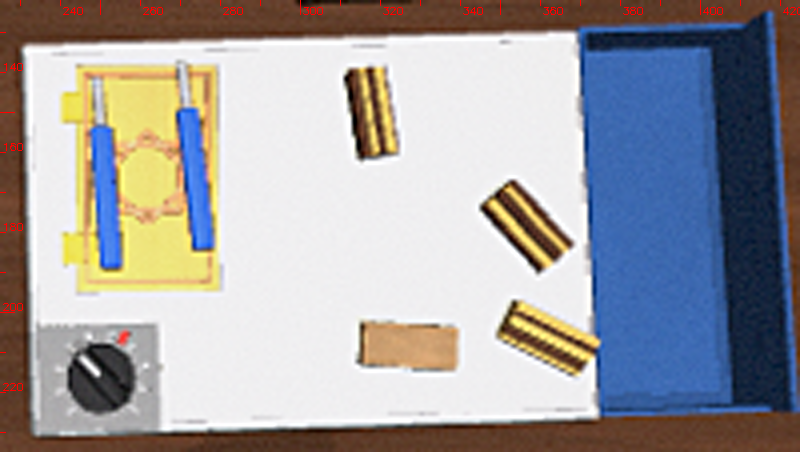

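View pics/t_left.png

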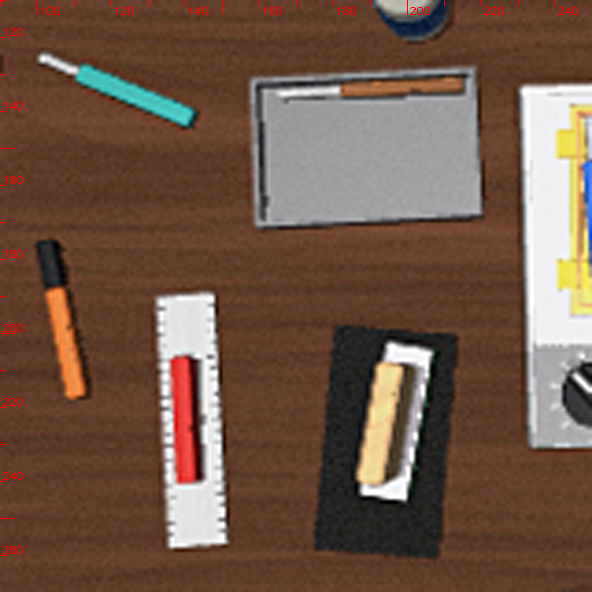

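```bash
python3 - <<'E'
from h import *
import pickle
o,c=pickle.load(open("top0.pkl","rb")); T=T_wc(o,c);K=c["K"]
f=lambda X,Y:(225+X/4-.4,122+Y/4-.4)
g=lambda X,Y:(90+X/3.7-.4,110+Y/3.7-.4)
def P(n,uv,z): print(n,np.round(p2w(T,K,uv,z)[:2],0),z)
for n,a in dict(LBfl=(22,45),LBfr=(580,30),LBnr=(598,415),LBnl=(35,433)).items(): P(n,f(*a),75)
for n,a in dict(Pfl=(78,66),Pfr=(216,66),Pnr=(220,291),Pnl=(78,291)).items(): P(n,f(*a),79)
for n,a in dict(s1tip=(96,78),s1a=(101,125),s1b=(112,269),s2tip=(182,62),s2a=(187,108),s2b=(205,249)).items(): P(n,f(*a),93)
for n,a in dict(o1a=(347,70),o1b=(385,66),o1c=(398,155),o1d=(362,160), o3a=(482,204),o3b=(514,180),o3c=(572,244),o3d=(540,272),
  o6a=(515,300),o6b=(600,345),o6c=(580,377),o6d=(497,334), o2a=(360,322),o2b=(460,328),o2c=(457,371),o2d=(360,366)).items(): P(n,f(*a),92)
P("knob",f(101,375),116);P("ptr",f(82,358),116); P("knobskirt",f(101,378),86)
for n,a in dict(TTfl=(250,78),TTfr=(475,68),TTnr=(483,214),TTnl=(256,227)).items(): P(n,g(*a),22)
for n,a in dict(Sfl=(156,297),Sfr=(214,293),Snr=(227,544),Snl=(170,548)).items(): P(n,g(*a),5)
for n,a in dict(Rfl=(171,357),Rfr=(193,357),Rnr=(201,481),Rnl=(178,483)).items(): P(n,g(*a),31)
for n,a in dict(Mfl=(333,326),Mfr=(458,335),Mnr=(438,557),Mnl=(314,548)).items(): P(n,g(*a),3)
for n,a in dict(Qfl=(380,362),Qfr=(405,365),Qnr=(384,487),Qnl=(357,483)).items(): P(n,g(*a),123)
for n,a in dict(Ffr=(434,348),Fnr=(407,500),Ffl=(388,342)).items(): P(n,g(*a),33)
P("tape",(374,284),24);
E
```

```text
LBfl [674. 143.] 75
LBfr [ 690. -254.] 75
LBnr [ 417. -262.] 75
LBnl [401. 131.] 75
Pfl [659. 104.] 79
Pfr [660.   6.] 79
Pnr [501.   3.] 79
Pnl [500. 102.] 79
s1tip [647.  91.] 93
s1a [614.  87.] 93
s1b [514.  79.] 93
s2tip [659.  31.] 93
s2a [627.  28.] 93
s2b [529.  15.] 93
o1a [655. -84.] 92
o1b [ 659. -111.] 92
o1c [ 596. -120.] 92
o1d [592. -95.] 92
o3a [ 562. -178.] 92
o3b [ 579. -201.] 92
o3c [ 535. -240.] 92
o3d [ 515. -218.] 92
o6a [ 496. -200.] 92
o6b [ 465. -259.] 92
o6c [ 443. -244.] 92
o6d [ 472. -187.] 92
o2a [479. -93.] 92
o2b [ 476. -162.] 92
o2c [ 446. -159.] 92
o2d [449. -92.] 92
knob [441.  86.] 116
ptr [452.  99.] 116
knobskirt [439.  86.] 86
TTfl [691. 362.] 22
TTfr [701. 182.] 22
TTnr [583. 174.] 22
TTnl [570. 354.] 22
Sfl [515. 437.] 5
Sfr [518. 390.] 5
Snr [319. 374.] 5
Snl [315. 419.] 5
Rfl [466. 415.] 31
Rfr [466. 398.] 31
Rnr [370. 389.] 31
Rnl [368. 407.] 31
Mfl [493. 295.] 3
Mfr [487. 194.] 3
Mnr [309. 207.] 3
Mnl [316. 305.] 3
Qfl [461. 239.] 123
Qfr [459. 221.] 123
Qnr [372. 234.] 123
Qnl [375. 254.] 123
Ffr [475. 210.] 33
Fnr [356. 229.] 33
Ffl [479. 246.] 33
tape [ 246. -277.] 24
```

```bash
cat >> h.py <<'E'
def go(x,y,z,yaw,o=None):
    """increment (tool axes) from measured pose to a tool-down pose with tool-x heading yaw"""
    o=o or get_obs(); Rc=R.from_euler('xyz',o["tcp_rot"])
    # ideal down rotation at current yaw for direction mapping
    Rt=R.from_euler('xyz',[np.pi,0,yaw])
    rv=(Rc.inv()*Rt).as_rotvec(); d=Rc.inv().apply(np.array([x,y,z])-o["tool_pos"])
    print("from",np.round(o["tool_pos"],1),"rot",np.round(o["tcp_rot"],3),"w",round(o["grip_width"],1),"t",round(o["time"],2))
    print("turn",np.round(rv,3),"shift",np.round(d,1),"rows>=",int(np.ceil(max(np.linalg.norm(rv)/0.187,np.linalg.norm(d)/62.5))))
E
python3 -c "
from h import *
go(600,40,330,0)"
```

```text
from [ 201.4 -484.6  248.3] rot [-3.141 -0.     0.394] w 91.5 t 0.2
turn [-0.001  0.     0.394] shift [ 569.4 -331.6  -81.3] rows>= 11
```

Call:
step_arm(increments="0 0 0.1 150 -90 -80 1; 0 0 0.39 569 -332 -81 0.3;0 0 0.39 569 -332 -81 0.3;0 0 0.39 569 -332 -81 0.3;0 0 0.39 569 -332 -81 0.3;0 0 0.39 569 -332 -81 0.3;0 0 0.39 569 -332 -81 0.3;0 0 0.39 569 -332 -81 0.3;0 0 0.39 569 -332 -81 0.3;0 0 0.39 569 -332 -81 0.3;0 0 0.39 569 -332 -81 0.3;0 0 0.39 569 -332 -81 0.3;0 0 0.39 569 -332 -81 0.3;0 0 0.39 569 -332 -81 0.3;0 0 0.39 569 -332 -81 0.3;0 0 0.39 569 -332 -81 0.3")

```text
time: 2.2
tool_pos: [599.3, 39.4, 330.0]
tcp_rot: [3.141, -0.0, 0.003]
contact_force: [0.1, -0.4, -0.2]
grip_width: 59.7
```

```bash
python3 - <<'E'
from h import *
import pickle
o,c=snap("wrist"); pickle.dump((o,c),open("w1.pkl","wb")); print(o["tool_pos"],o["tcp_rot"],o["grip_width"],o["time"])
crop(c["frame"],0,0,512,384,1.56,"pics/w1.png")
E
```

```text
[599.3144581   39.44937943 329.98539382] [ 3.14147826e+00 -3.43892522e-04  2.77559093e-03] 59.67291421846894 2.2
```

View pics/w1.png

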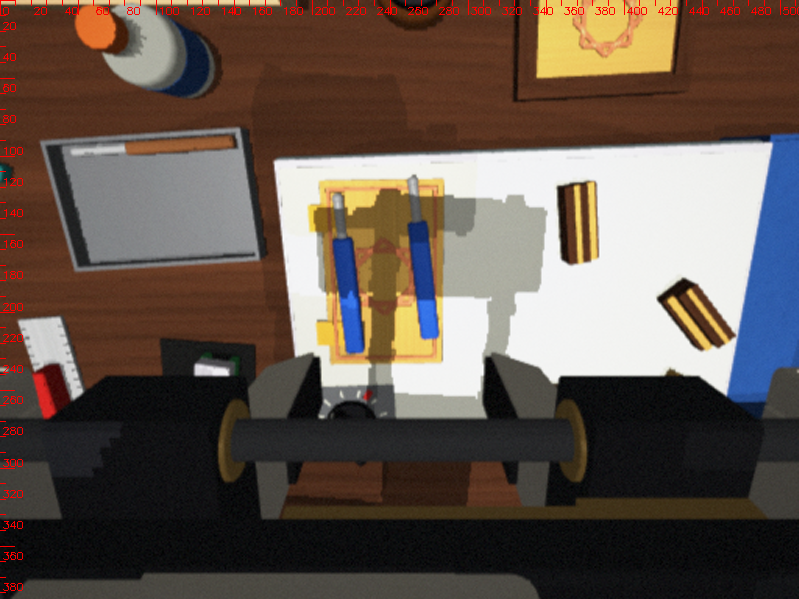

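```bash
python3 - <<'E'
from h import *
import pickle
o,c=pickle.load(open("w1.pkl","rb")); 
crop(c["frame"],170,90,300,245,3.8,"pics/w1p.png")
crop(c["frame"],20,70,180,185,4.5,"pics/w1t.png")
E
```

```text
(no output)
```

View pics/w1p.png

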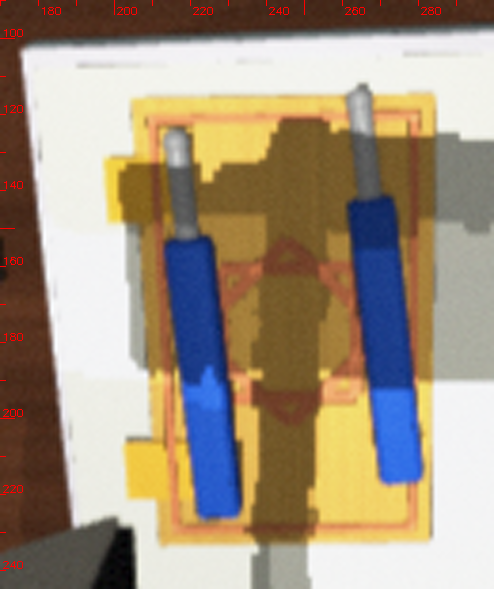

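View pics/w1t.png

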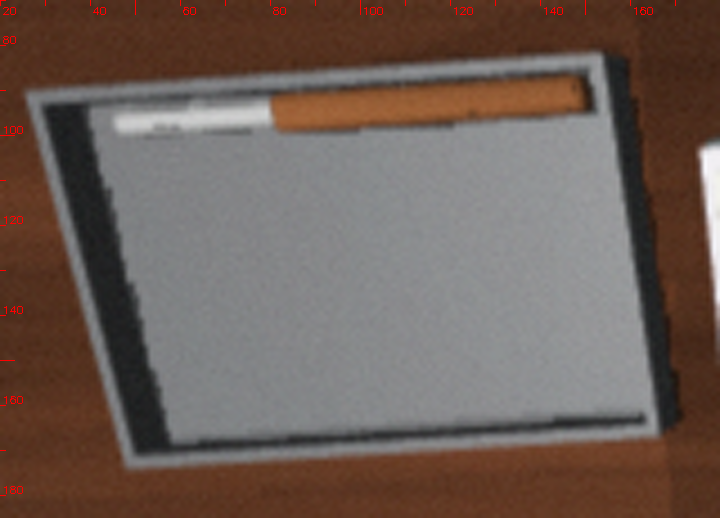

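```bash
python3 - <<'E'
from h import *
import pickle
o,c=pickle.load(open("w1.pkl","rb")); T=T_wc(o,c);K=c["K"]
f=lambda X,Y:(170+X/3.8-.4,90+Y/3.8-.4)
g=lambda X,Y:(20+X/4.5-.4,70+Y/4.5-.4)
def P(n,uv,z): r=p2w(T,K,uv,z)[:2];print(n,np.round(r,1),z);return r
for n,a in dict(LBfl=(22,45)).items(): P(n,f(*a),75)
for n,a in dict(Pfl=(132,98),Pfr=(435,92),Pnr=(430,538),Pnl=(160,545)).items(): P(n,f(*a),79)
def sty(n,a,b,t):
    a=P(n+'a',f(*a),93);b=P(n+'b',f(*b),93);P(n+'t',f(*t),86)
    d=a-b;u=d/np.linalg.norm(d);print(n,'origin',b+65*u,'len',np.linalg.norm(d),'yaw',np.arctan2(u[1],u[0]), 'handle centre',(a+b)/2)
sty('s1',(189,238),(220,516),(176,133)); sty('s2',(372,199),(402,482),(360,90))
for n,a in dict(TTfl=(28,93),TTfr=(600,55),TTnr=(660,435),TTnl=(128,466)).items(): P(n,g(*a),22)
E
```

```text
LBfl [676.5 140.4] 75
Pfl [660.  104.6] 79
Pfr [662.2   5.4] 79
Pnr [503.7   2.8] 79
Pnl [500.6 101.9] 79
s1a [616.3  85.7] 93
s1b [518.1  78.1] 93
s1t [649.3  89.7] 86
s1 origin [582.94938944  83.11628841] len 98.40545180180932 yaw 0.07741010381206746 handle centre [567.19942291  81.89464072]
s2a [629.1  26. ] 93
s2b [531.1  14.4] 93
s2t [663.   30.1] 86
s2 origin [595.64868753  22.06182263] len 98.69181393402228 yaw 0.11843106853500159 handle centre [580.10424776  20.21222248]
TTfl [690.7 361.6] 22
TTfr [702.3 183.3] 22
TTnr [583.3 174.8] 22
TTnl [572.3 353.9] 22
```

```bash
python3 - <<'E'
from h import *
import pickle
o,c=pickle.load(open("top0.pkl","rb")); T=T_wc(o,c);K=c["K"]
print(p2w(T,K,(308/1.5625,155/1.5625),130)); print(p2w(T,K,(315/1.5625,180/1.5625),20))
o,c=pickle.load(open("w1.pkl","rb")); T=T_wc(o,c);K=c["K"]
print(p2w(T,K,(100/1.56,30/1.56),130));print(p2w(T,K,(190/1.56,65/1.56),20))
go(567,82,104,0.077); go(567,82,170,0.077)
E
```

```text
[752.50706672 231.23291359 130.        ]
[739.8552803  231.78624327  20.        ]
[754.477304   230.69648302 130.        ]
[753.07058313 220.81839093  20.        ]
from [599.4  39.6 329.9] rot [ 3.141e+00 -0.000e+00  3.000e-03] w 59.9 t 2.25
turn [ 0.    -0.    -0.074] shift [-32.3 -42.5 225.9] rows>= 4
from [599.4  39.6 329.9] rot [ 3.141e+00 -0.000e+00  3.000e-03] w 59.9 t 2.25
turn [ 0.    -0.    -0.074] shift [-32.3 -42.5 159.9] rows>= 3
```

Call:
step_arm(increments="0 0 -0.074 -32 -42 100 0.09;0 0 -0.074 -32 -42 160 0.09;0 0 -0.074 -32 -42 160 0.09;0 0 -0.074 -32 -42 160 0.09;0 0 -0.074 -32 -42 160 0.09")

```text
time: 2.88
tool_pos: [568.9, 81.6, 171.7]
tcp_rot: [3.141, -0.003, 0.078]
contact_force: [-0.1, -0.6, 0.6]
grip_width: 50.0
```

```bash
python3 - <<'E'
from h import *
o,c=snap("wrist")
crop(c["frame"],0,0,512,384,1.56,"pics/w2.png"); go(567,82,105,.077)
E
```

```text
from [569.1  81.6 172.2] rot [ 3.141 -0.005  0.077] w 49.9 t 2.92
turn [ 0.001 -0.005  0.   ] shift [-2.4 -0.6 67.2] rows>= 2
```

View pics/w2.png

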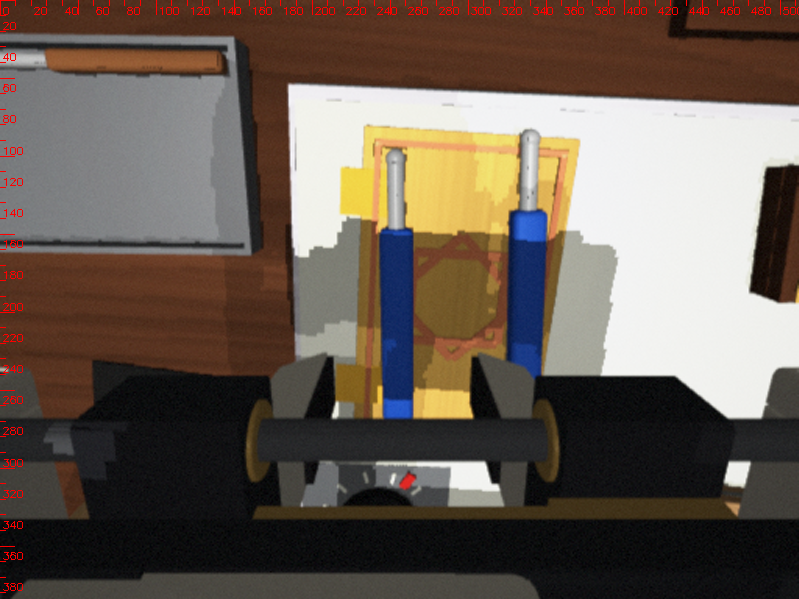

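Call:
step_arm(increments="0 -0.005 0 -2 -1 40 0.09;0 -0.005 0 -2 -2 67 0.09;0 -0.005 0 -2 -2 67 0.09;0 -0.005 0 -2 -2 67 0;0 -0.005 0 -2 -2 67 -1;0 -0.005 0 -2 -2 67 -1;0 -0.005 0 -2 -2 67 -1;0 -0.005 0 -2 -2 67 -1;0 -0.005 0 -2 -2 67 -1;0 -0.005 0 -2 -2 67 -1")

```text
time: 4.18
tool_pos: [565.3, 83.8, 102.9]
tcp_rot: [3.141, 0.005, 0.078]
contact_force: [-0.7, 0.4, 4.1]
grip_width: 15.9
```

```bash
python3 - <<'E'
from h import *
go(567,82,180,.077);go(612,250,180,1.636)
E
```

```text
from [565.3  83.8 102.9] rot [3.141 0.005 0.078] w 15.9 t 4.17
turn [0.    0.005 0.001] shift [  1.2   1.9 -77.1] rows>= 2
from [565.3  83.8 102.9] rot [3.141 0.005 0.078] w 15.9 t 4.17
turn [-0.004  0.004 -1.558] shift [  59.1 -162.1  -77.4] rows>= 9
```

Call:
step_arm(increments="0 0.005 0 0 0 -60 -1;0 0.005 -0.1 10 -30 -77 -1;0 0.005 -1.558 63 -162 -77 -1;0 0.005 -1.558 63 -162 -77 -1;0 0.005 -1.558 63 -162 -77 -1;0 0.005 -1.558 63 -162 -77 -1;0 0.005 -1.558 63 -162 -77 -1;0 0.005 -1.558 63 -162 -77 -1;0 0.005 -1.558 63 -162 -77 -1;0 0.005 -1.558 63 -162 -77 -1;0 0.005 -1.558 63 -162 -77 -1;0 0.005 -1.558 63 -162 -77 -1;0 0.005 -1.558 63 -162 -77 -1;0 0.005 -1.558 63 -162 -77 -1")

```text
time: 5.92
tool_pos: [615.8, 250.2, 179.4]
tcp_rot: [-3.14, -0.003, 1.635]
contact_force: [0.6, 1.0, 0.1]
grip_width: 15.7
```

```bash
python3 - <<'E'
from h import *
o,c=snap("wrist")
crop(c["frame"],0,0,512,384,1.56,"pics/w3.png"); go(616,250,33,1.636)
E
```

```text
from [615.8 250.2 179.4] rot [-3.140e+00 -3.000e-03  1.635e+00] w 15.6 t 5.97
turn [-0.002 -0.003 -0.001] shift [ -0.7   0.4 146.4] rows>= 3
```

View pics/w3.png

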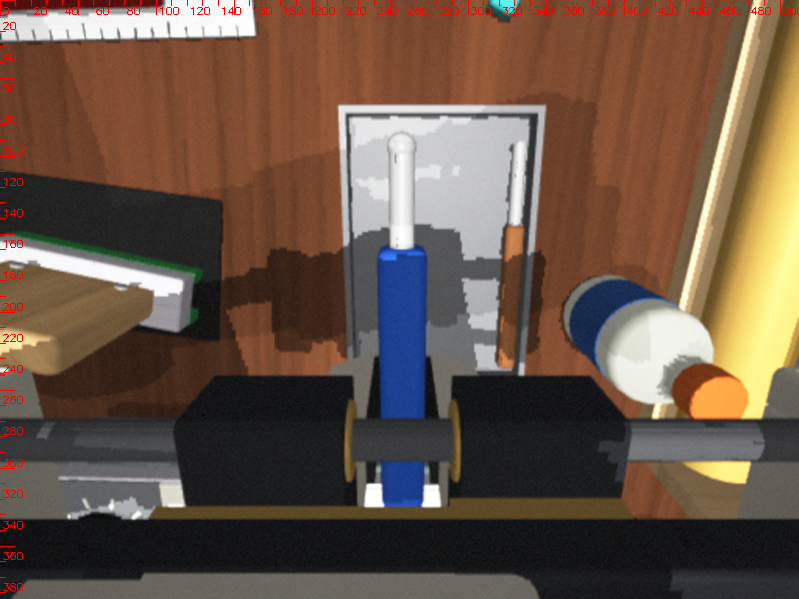

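Call:
step_arm(increments="0 0 0 0 0 60 -1;0 0 0 0 0 110 -1;0 0 0 0 0 135 -1;0 0 0 0 0 147 -1;0 0 0 0 0 147 -1;0 0 0 0 0 147 -0.55;0 0 0 0 0 147 -0.5;0 0 0 0 0 147 -0.5;0 0 0 0 0 147 -0.5;0 0 0 0 0 100 -0.5;0 0 0 0 0 40 -0.3;0 0 0 0 0 0 -0.3;0 0 0 0 0 0 -0.3")

```text
time: 7.6
tool_pos: [617.6, 250.8, 184.0]
tcp_rot: [3.135, -0.005, 1.636]
contact_force: [0.7, 0.5, -0.5]
grip_width: 32.2
```

```bash
python3 - <<'E'
from h import *
o,c=snap("wrist")
crop(c["frame"],0,0,512,384,1.56,"pics/w4.png")
# second stylus: handle-end grip at x=-45
og=np.array([595.6,22.1]);y=.118;p=og-45*np.array([np.cos(y),np.sin(y)]);print(p)
go(p[0],p[1],200,y+np.pi);go(p[0],p[1],200,y)
print(get_obs()["joint_positions"])
E
```

```text
[550.91292665  16.80231416]
from [616.4 250.4 181.2] rot [ 3.14  -0.004  1.636] w 31.9 t 7.65
turn [ 0.004 -0.002 -1.624] shift [-228.8  -80.5  -19.8] rows>= 9
from [616.4 250.4 181.2] rot [ 3.14  -0.004  1.636] w 31.9 t 7.65
turn [-0.002 -0.004  1.518] shift [-228.8  -80.5  -19.8] rows>= 9
[0.26927851 0.65263518 1.19314547 0.00345638 1.29345934 0.20331977]
```

View pics/w4.png

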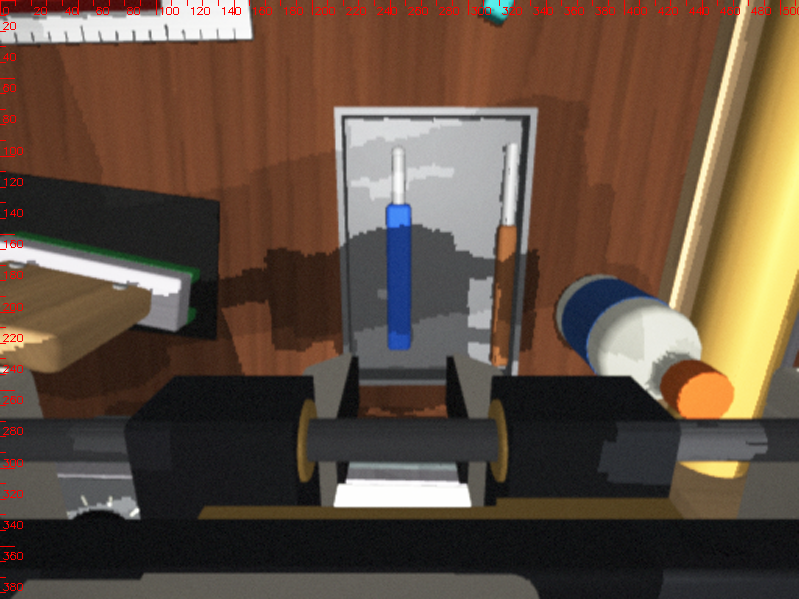

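Call:
step_arm(increments="0 0 -1.624 -229 -80 -20 -0.1;0 0 -1.624 -229 -80 -20 0;0 0 -1.624 -229 -80 -20 0;0 0 -1.624 -229 -80 -20 0;0 0 -1.624 -229 -80 -20 0;0 0 -1.624 -229 -80 -20 0;0 0 -1.624 -229 -80 -20 0;0 0 -1.624 -229 -80 -20 0;0 0 -1.624 -229 -80 -20 0;0 0 -1.624 -229 -80 -20 0;0 0 -1.624 -229 -80 -20 0;0 0 -1.624 -229 -80 -20 0;0 0 -1.624 -229 -80 -20 0")

```text
time: 9.28
tool_pos: [550.9, 16.5, 198.7]
tcp_rot: [3.138, -0.002, -3.024]
contact_force: [-0.4, -1.0, -0.3]
grip_width: 45.5
```

```bash
python3 - <<'E'
from h import *
import pickle
o,c=snap("wrist"); pickle.dump((o,c),open("w5.pkl","wb"))
crop(c["frame"],0,0,512,384,1.56,"pics/w5.png")
go(551,16.8,103.5,.118+np.pi)
T=T_wc(o,c)
E
```

```text
from [550.9  16.5 198.8] rot [ 3.138e+00 -2.000e-03 -3.024e+00] w 46.1 t 9.32
turn [ 0.003 -0.002 -0.   ] shift [-0.3 -0.  95.3] rows>= 2
```

View pics/w5.png

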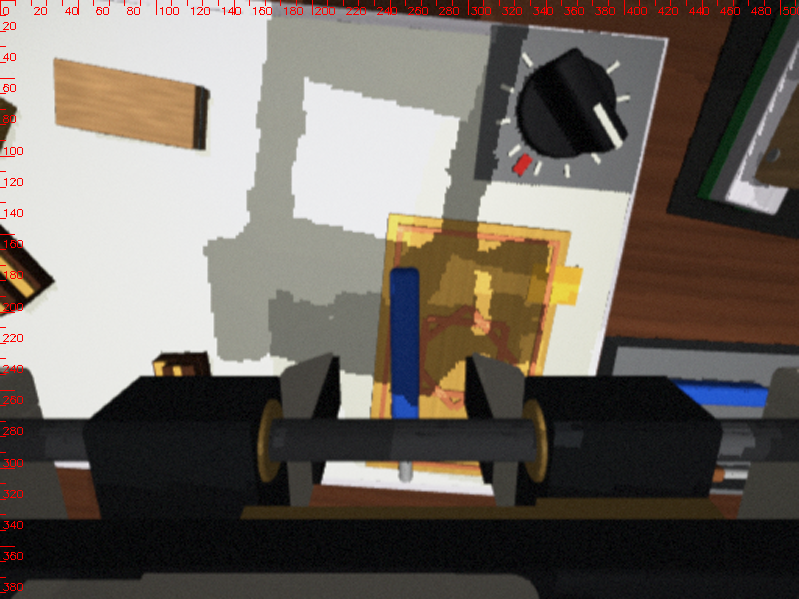

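Call:
step_arm(increments="0 0 0 0 0 50 0;0 0 0 0 0 85 0;0 0 0 0 0 95 0;0 0 0 0 0 95 0;0 0 0 0 0 95 -1;0 0 0 0 0 95 -1;0 0 0 0 0 95 -1;0 0 0 0 0 95 -1;0 0 0 0 0 95 -1;0 0 0 0 0 95 -1")

```text
time: 10.58
tool_pos: [551.0, 16.8, 104.4]
tcp_rot: [3.139, -0.001, -3.023]
contact_force: [-1.4, 0.4, 5.9]
grip_width: 15.2
```

```bash
python3 - <<'E'
from h import *
o,c=snap("wrist")
crop(c["frame"],0,0,512,384,1.56,"pics/w6.png")
go(647.6,322,180,1.636)
# knob from w5
import pickle
o,c=pickle.load(open("w5.pkl","rb"));T=T_wc(o,c);K=c["K"]
P=lambda X,Y,z:p2w(T,K,(X/1.56-.2,Y/1.56-.2),z)[:2]
ctr=P(567,105,86); print("skirt ctr",ctr)
a=P(597,106,116);b=P(622,144,116);print("ptr",a,b,np.arctan2(*(b-a)[::-1])); r=P(522,164,75);print("red",r,np.arctan2(*(r-np.array([440,86]))[::-1]))
E
```

```text
from [550.9  16.7 104.4] rot [ 3.139e+00 -1.000e-03 -3.023e+00] w 15.7 t 10.62
turn [ 0.002 -0.003  1.624] shift [-131.9  292.   -74.9] rows>= 9
skirt ctr [438.6586918   84.16421876]
ptr [441.59161037  87.77490293] [455.61018394 102.48819678] 0.8095728862598899
red [468.57022124  70.17942096] -0.5057128822567539
```

View pics/w6.png

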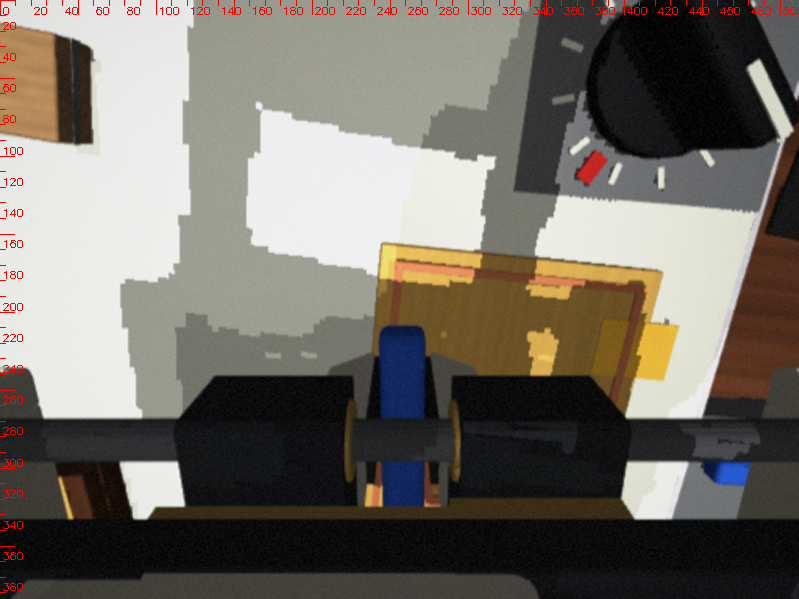

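Call:
step_arm(increments="0 0 0 0 0 -55 -1;0 0 0.1 -10 30 -76 -1;0 0 1.624 -132 292 -76 -1;0 0 1.624 -132 292 -76 -1;0 0 1.624 -132 292 -76 -1;0 0 1.624 -132 292 -76 -1;0 0 1.624 -132 292 -76 -1;0 0 1.624 -132 292 -76 -1;0 0 1.624 -132 292 -76 -1;0 0 1.624 -132 292 -76 -1;0 0 1.624 -132 292 -76 -1;0 0 1.624 -132 292 -76 -1;0 0 1.624 -132 292 -76 -1;0 0 1.624 -132 292 -76 -1;0 0 1.624 -132 292 -76 -1")

```text
time: 12.5
tool_pos: [647.5, 322.0, 180.5]
tcp_rot: [-3.14, -0.003, 1.636]
contact_force: [0.2, 0.3, -0.8]
grip_width: 15.8
```

```bash
python3 - <<'E'
from h import *
o,c=snap("wrist")
crop(c["frame"],0,0,512,384,1.56,"pics/w7.png")
go(648,322,44,1.636)
o,c=snap("top")
crop(c["frame"],120,80,280,200,5,"pics/t7.png")
E
```

```text
from [647.5 322.  180.5] rot [-3.140e+00 -3.000e-03  1.636e+00] w 16.0 t 12.55
turn [-0.002 -0.003 -0.   ] shift [ -0.5   0.7 136.5] rows>= 3
```

View pics/w7.png

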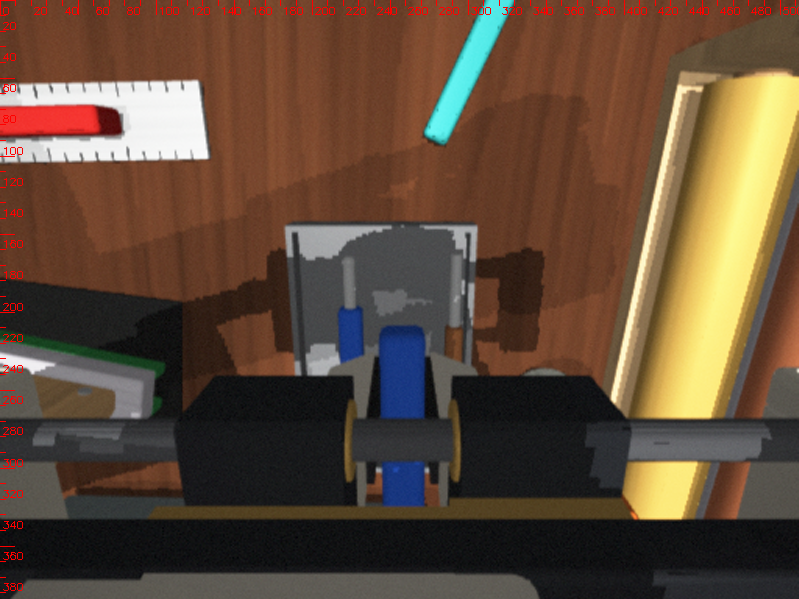

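View pics/t7.png

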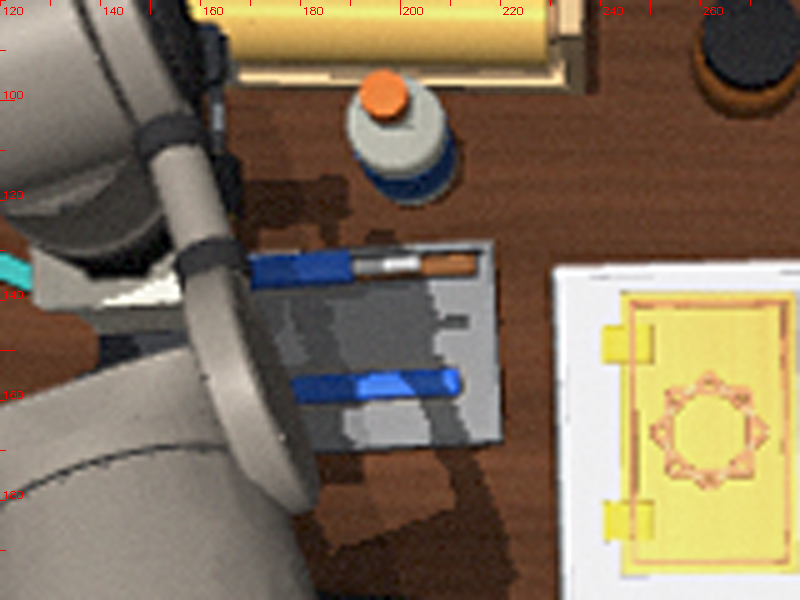

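Call:
step_arm(increments="0 0 0 0 0 60 -1;0 0 0 0 0 110 -1;0 0 0 0 0 130 -1;0 0 0 0 0 138 -1;0 0 0 0 0 138 -1;0 0 0 0 0 138 -0.6;0 0 0 0 0 138 -0.55;0 0 0 0 0 138 -0.55;0 0 0 0 0 138 -0.55;0 0 0 0 0 138 -0.55;0 0 0 0 0 90 -0.5;0 0 0 0 0 40 -0.3;0 0 0 0 0 0 -0.3;0 0 0 0 0 -30 -0.3;0 0 0 0 0 -30 -0.3")

```text
time: 14.48
tool_pos: [648.7, 322.4, 213.9]
tcp_rot: [3.138, -0.005, 1.636]
contact_force: [0.8, -0.1, -0.3]
grip_width: 32.1
```

```bash
python3 - <<'E'
from h import *
o,c=snap("wrist")
crop(c["frame"],0,0,512,384,1.56,"pics/w8.png")
go(417,238,250,-0.13)
go(417,238,250,-0.13+np.pi)
E
```

```text
from [647.9 322.1 211.3] rot [ 3.141 -0.004  1.636] w 32.2 t 14.53
turn [-0.003 -0.003  1.766] shift [ -68.7 -235.8  -38.9] rows>= 10
from [647.9 322.1 211.3] rot [ 3.141 -0.004  1.636] w 32.2 t 14.53
turn [ 0.003 -0.003 -1.376] shift [ -68.7 -235.8  -38.9] rows>= 8
```

View pics/w8.png

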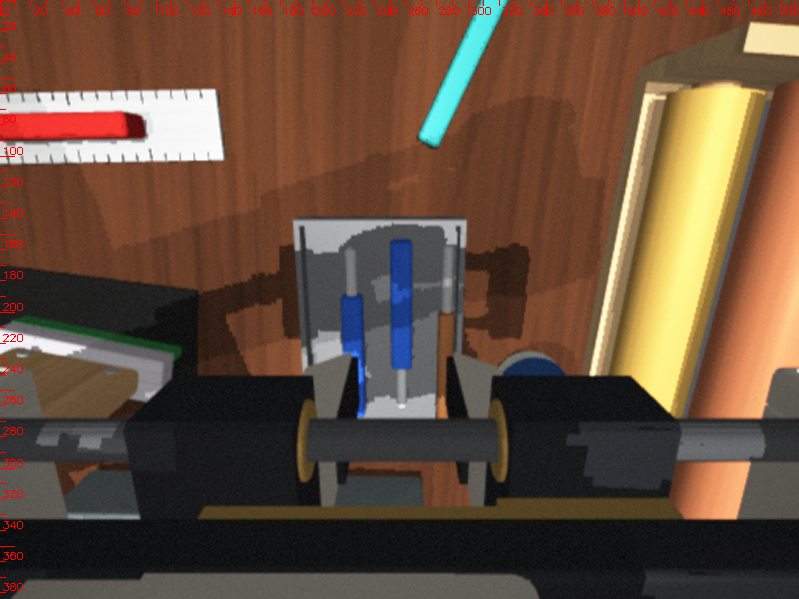

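Call:
step_arm(increments="0 0 0.1 0 0 -39 0;0 0 1.796 -69 -236 -39 0.09;0 0 1.796 -69 -236 -39 0.09;0 0 1.796 -69 -236 -39 0.09;0 0 1.796 -69 -236 -39 0.09;0 0 1.796 -69 -236 -39 0.09;0 0 1.796 -69 -236 -39 0.09;0 0 1.796 -69 -236 -39 0.09;0 0 1.796 -69 -236 -39 0.09;0 0 1.796 -69 -236 -39 0.09;0 0 1.796 -69 -236 -39 0.09;0 0 1.796 -69 -236 -39 0.09;0 0 1.796 -69 -236 -39 0.09;0 0 1.796 -69 -236 -39 0.09")

```text
time: 16.27
tool_pos: [416.6, 237.7, 249.6]
tcp_rot: [-3.139, 0.003, -0.159]
contact_force: [0.1, -0.1, -1.1]
grip_width: 50.5
```

```bash
python3 - <<'E'
from h import *
import pickle
o,c=snap("wrist"); pickle.dump((o,c),open("w9.pkl","wb"))
crop(c["frame"],0,0,512,384,1.56,"pics/w9.png")
go(417,238,250,-0.16)
E
```

```text
from [416.6 237.6 249.7] rot [-3.139e+00  2.000e-03 -1.590e-01] w 49.7 t 16.32
turn [-0.003  0.002  0.001] shift [ 0.3 -0.4 -0.3] rows>= 1
```

View pics/w9.png

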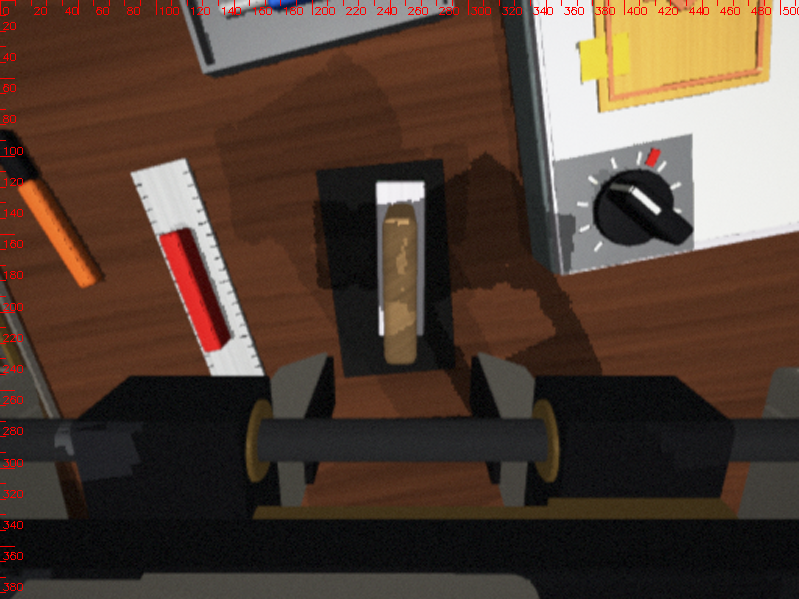

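```bash
python3 - <<'E'
from h import *
import pickle
o,c=pickle.load(open("w9.pkl","rb"));T=T_wc(o,c);K=c["K"]
P=lambda X,Y,z:np.round(p2w(T,K,(X/1.56-.2,Y/1.56-.2),z)[:2],1)
print("foot",P(376,181,33),P(424,181,33),P(378,335,33)); print("grip top", P(385,218,123),P(416,218,123),P(417,360,123),P(384,360,123))
m=[P(317,171,3),P(442,159,3),P(453,369,3),P(347,376,3)];print("mat",*m)
for p in P(376,181,33),P(424,181,33): print(R.from_euler('z',.16).as_matrix()[:2,:2]@(p-[416.6,237.6]))
E
```

```text
foot [480.1 246. ] [474.6 211.5] [361.9 265.3]
grip top [463.2 238.9] [460.5 221.9] [375.8 234.1] [378.9 253.9]
mat [493.8 292.3] [487.2 194.3] [308.4 208.6] [316.5 302.9]
[61.35065956 18.4094153 ]
[ 61.41738763 -16.52617611]
```

Call:
step_arm(increments="0 0 0 1 -1 60 0.09;0 0 0 1 -1 110 0.09;0 0 0 1 -1 145 0.09;0 0 0 1 -1 163 0.09;0 0 0 1 -1 163 0.09;0 0 0 1 -1 163 -1;0 0 0 1 -1 163 -1;0 0 0 1 -1 163 -1;0 0 0 1 -1 163 -1;0 0 0 1 -1 163 -1;0 0 0 1 -1 163 -1;0 0 0 1 -1 163 -1")

```text
time: 17.82
tool_pos: [417.7, 239.1, 87.3]
tcp_rot: [-3.139, 0.002, -0.16]
contact_force: [-1.6, -0.1, 6.3]
grip_width: 19.9
```

```bash
python3 - <<'E'
from h import *
go(417,238,200,0.04)
go(600,0,210,0.04)
E
```

```text
from [417.7 239.1  87.3] rot [-3.139e+00  2.000e-03 -1.600e-01] w 19.9 t 17.82
turn [-0.003  0.001 -0.2  ] shift [  -0.7    0.8 -112.7] rows>= 2
from [417.7 239.1  87.3] rot [-3.139e+00  2.000e-03 -1.600e-01] w 19.9 t 17.82
turn [-0.003  0.001 -0.2  ] shift [ 217.8  206.6 -123.7] rows>= 6
```

```bash
python3 - <<'E'
from h import *
go(639,-30,220,0.04)
E
```

```text
from [417.7 239.1  87.3] rot [-3.139e+00  2.000e-03 -1.600e-01] w 19.9 t 17.82
turn [-0.003  0.001 -0.2  ] shift [ 261.1  230.  -133.8] rows>= 6
```

Call:
step_arm(increments="0 0 0 0 0 -30 -1;0 0 0 0 0 -80 -1;0 0 0 0 0 -130 -1;0 0 -0.2 60 50 -134 -1;0 0 -0.2 261 230 -134 -1;0 0 -0.2 261 230 -134 -1;0 0 -0.2 261 230 -134 -1;0 0 -0.2 261 230 -134 -1;0 0 -0.2 261 230 -134 -1;0 0 -0.2 261 230 -134 -1;0 0 -0.2 261 230 -134 -1;0 0 -0.2 261 230 -134 -1;0 0 -0.2 261 230 -134 -1;0 0 -0.2 261 230 -134 -1;0 0 -0.2 261 230 -134 -1;0 0 -0.2 261 230 -134 -1")

```text
time: 19.82
tool_pos: [638.6, -30.0, 219.6]
tcp_rot: [-3.139, 0.002, 0.04]
contact_force: [0.8, 0.4, -2.9]
grip_width: 19.8
```

```bash
python3 - <<'E'
from h import *
import pickle
o,c=snap("wrist"); 
crop(c["frame"],0,0,512,384,1.56,"pics/w10.png")
go(639,-30,160.5,0.04)
o,c=snap("top"); pickle.dump((o,c),open("t10.pkl","wb"))
crop(c["frame"],225,122,425,272,4,"pics/t10.png")
E
```

```text
from [638.7 -30.1 219.5] rot [-3.139e+00  2.000e-03  4.000e-02] w 20.2 t 19.88
turn [-0.003  0.002 -0.   ] shift [ 0.4  0.1 59. ] rows>= 1
```

View pics/w10.png

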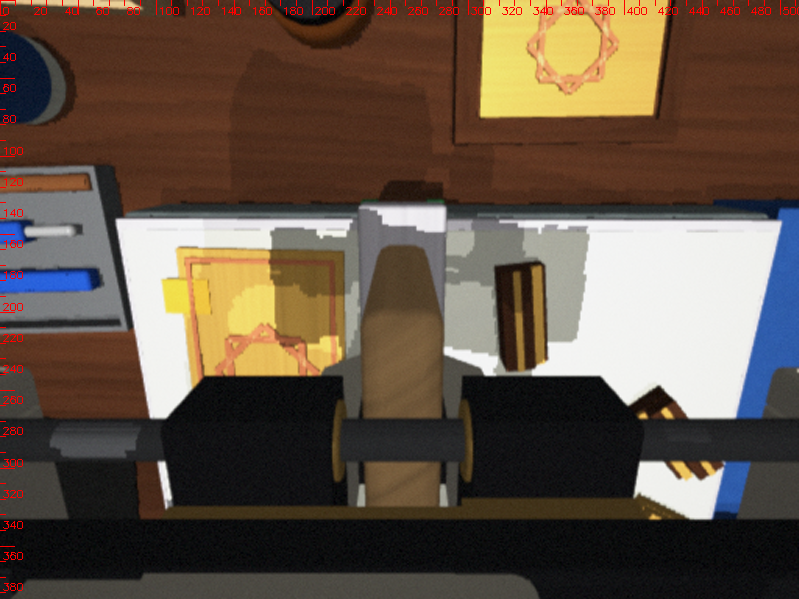

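View pics/t10.png

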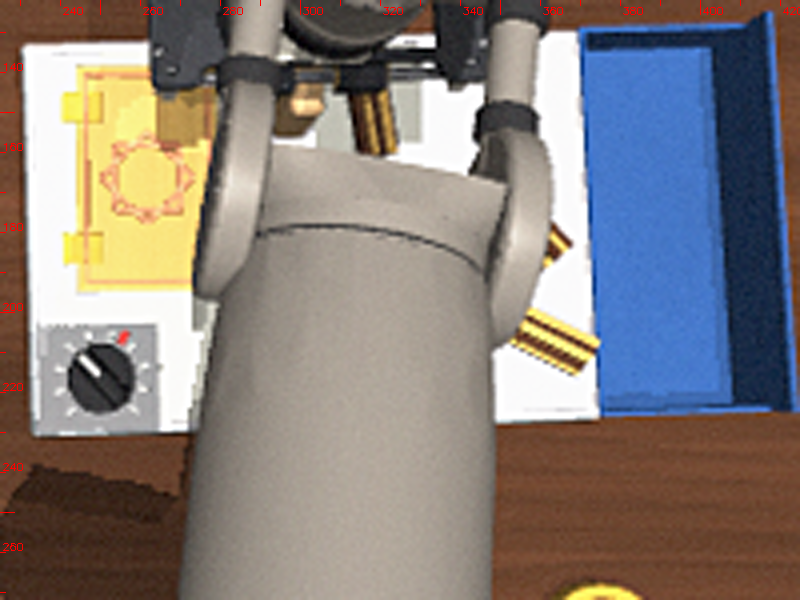

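Call:
step_arm(increments="0 0 0 0 0 35 -1;0 0 0 0 0 58 -1;0 0 0 0 0 58 -1;0 0 0 0 15 58 -1;0 0 0 0 30 58 -1;0 0 0 0 45 58 -1;0 0 0 0 60 58 -1;0 0 0 0 75 58 -1;0 0 0 0 90 58 -1;0 0 0 0 105 58 -1;0 0 0 0 120 58 -1;0 0 0 0 135 58 -1;0 0 0 0 150 58 -1;0 0 0 0 165 58 -1;0 0 0 0 180 58 -1;0 0 0 0 195 58 -1;0 0 0 0 210 58 -1;0 0 0 0 225 58 -1;0 0 0 0 240 58 -1;0 0 0 0 252 58 -1")

```text
time: 22.42
tool_pos: [648.6, -282.9, 160.7]
tcp_rot: [-3.139, 0.002, 0.039]
contact_force: [-0.4, 0.6, -2.8]
grip_width: 19.7
```

```bash
python3 - <<'E'
from h import *
import pickle
o,c=snap("wrist"); print(o["contact_force"])
crop(c["frame"],0,0,512,384,1.56,"pics/w11.png")
go(640,-280,220,0.04)
E
```

```text
[-0.3848439   0.64634543 -2.78317428]
from [ 648.4 -284.4  160.6] rot [-3.14e+00  2.00e-03  3.80e-02] w 19.7 t 22.48
turn [-0.002  0.002 -0.002] shift [ -8.3  -4.8 -59.4] rows>= 1
```

View pics/w11.png

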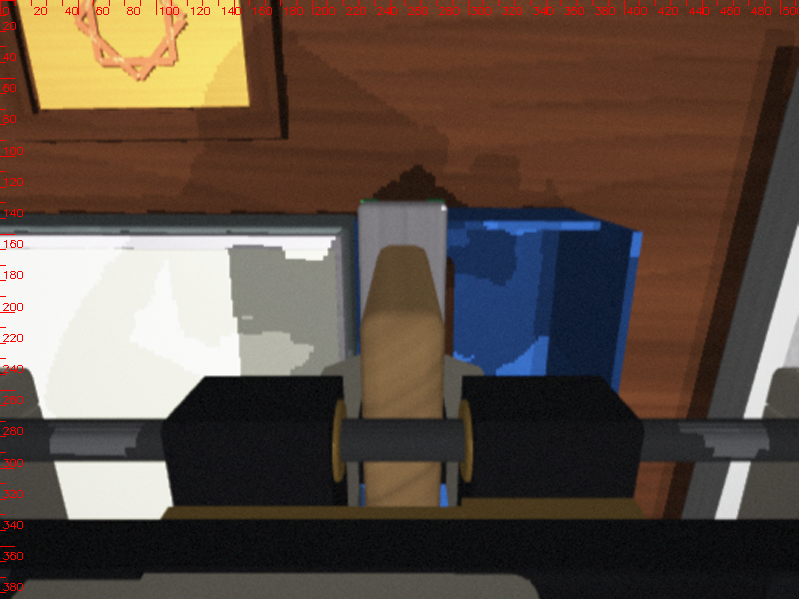

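Call:
step_arm(increments="0 0 0 0 -5 -35 -1;0 0 0 -5 -15 -55 -1;0 0 0 -45 -80 -55 -1;0 0 0 -85 -140 -55 -1;0 0 0 -85 -158 -55 -1;0 0 0 -85 -158 -40 -1;0 0 0 -85 -158 -15 -1;0 0 0 -85 -158 0 -1;0 0 0 -85 -158 0 -1;0 0 0 -85 -143 0 -1;0 0 0 -85 -128 0 -1;0 0 0 -85 -113 0 -1;0 0 0 -85 -98 0 -1;0 0 0 -85 -83 0 -1;0 0 0 -85 -68 0 -1;0 0 0 -85 -53 0 -1;0 0 0 -85 -38 0 -1;0 0 0 -85 -23 0 -1;0 0 0 -85 -8 0 -1;0 0 0 -85 0 0 -1")

```text
time: 24.98
tool_pos: [563.6, -286.2, 160.8]
tcp_rot: [-3.139, 0.002, 0.039]
contact_force: [-0.4, 0.3, -3.4]
grip_width: 19.8
```

```bash
python3 - <<'E'
from h import *
import pickle
o,c=snap("wrist"); print(o["contact_force"])
crop(c["frame"],0,0,512,384,1.56,"pics/w12.png")
go(463,-45,160.5,0.04)
E
```

```text
[-0.4143393   0.33379174 -3.43832251]
from [ 563.6 -286.9  160.8] rot [-3.139e+00  2.000e-03  3.900e-02] w 19.8 t 25.02
turn [-0.002  0.002 -0.001] shift [ -91.2 -245.6    1. ] rows>= 5
```

View pics/w12.png

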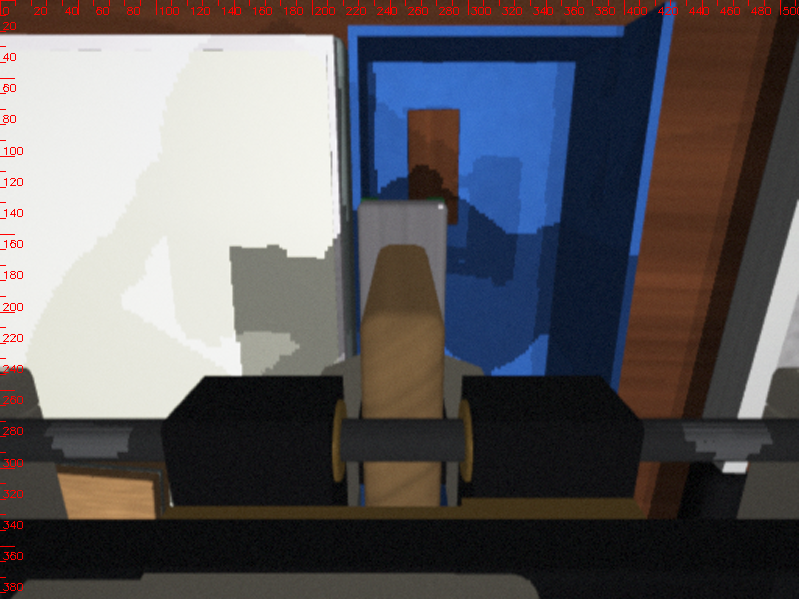

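Call:
step_arm(increments="0 0 0 0 -5 -35 -1;0 0 0 -5 -15 -55 -1;0 0 0 -45 -70 -55 -1;0 0 0 -80 -130 -55 -1;0 0 0 -91 -190 -55 -1;0 0 0 -91 -241 -55 -1;0 0 0 -91 -241 -40 -1;0 0 0 -91 -241 -15 -1;0 0 0 -91 -241 0 -1;0 0 0 -91 -241 0 -1;0 0 0 -91 -226 0 -1;0 0 0 -91 -211 0 -1;0 0 0 -91 -196 0 -1;0 0 0 -91 -181 0 -1;0 0 0 -91 -166 0 -1;0 0 0 -91 -151 0 -1;0 0 0 -91 -136 0 -1;0 0 0 -91 -121 0 -1;0 0 0 -91 -106 0 -1;0 0 0 -91 -91 0 -1")

```text
time: 27.52
tool_pos: [469.1, -198.8, 161.3]
tcp_rot: [-3.139, 0.002, 0.04]
contact_force: [1.0, 1.1, -3.4]
grip_width: 20.2
```

Call:
step_arm(increments="0 0 0 0 15 0 -1;0 0 0 0 30 0 -1;0 0 0 0 45 0 -1;0 0 0 0 60 0 -1;0 0 0 0 75 0 -1;0 0 0 0 90 0 -1;0 0 0 0 90 0 -1;0 0 0 0 90 0 -1")

```text
time: 28.52
tool_pos: [472.6, -287.4, 160.9]
tcp_rot: [-3.138, 0.002, 0.04]
contact_force: [-0.7, -0.1, -2.5]
grip_width: 20.0
```

```bash
python3 - <<'E'
from h import *
import pickle
o,c=snap("wrist"); print(o["contact_force"])
crop(c["frame"],0,0,512,384,1.56,"pics/w13.png")
go(480,-100,300,0.04)
o,c=snap("top"); pickle.dump((o,c),open("t13.pkl","wb"))
crop(c["frame"],225,122,425,272,4,"pics/t13.png")
E
```

```text
[-0.70184714 -0.07581477 -2.46199436]
from [ 472.6 -287.2  161. ] rot [-3.138e+00  2.000e-03  4.000e-02] w 19.8 t 28.57
turn [-0.004  0.002  0.   ] shift [  14.6 -187.3 -138.4] rows>= 4
```

View pics/w13.png

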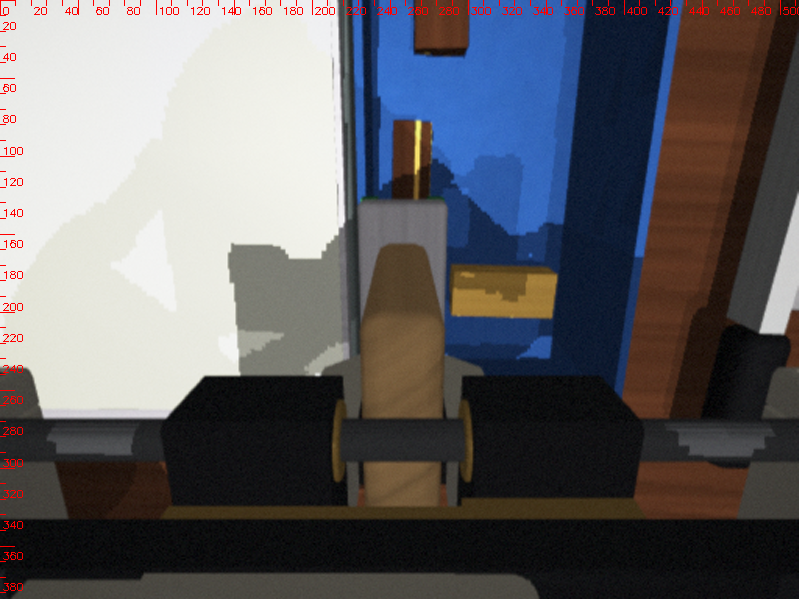

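View pics/t13.png

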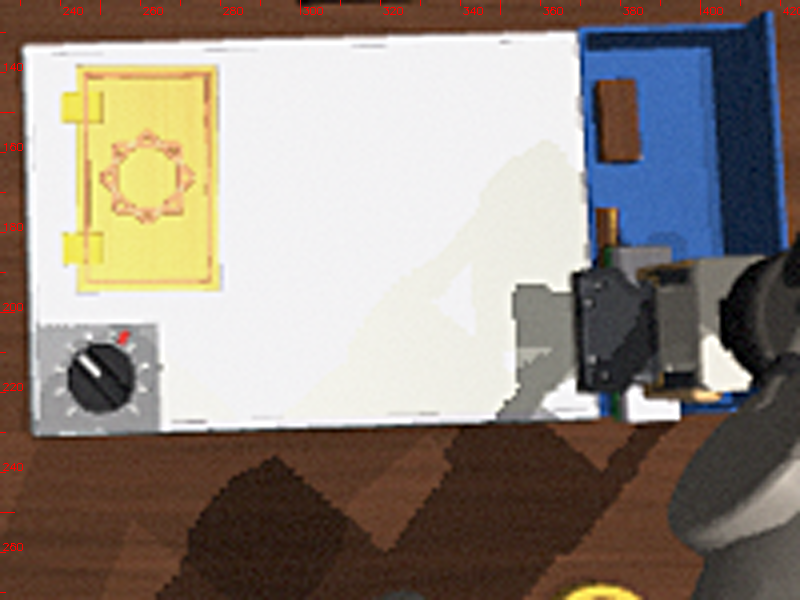

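```bash
python3 - <<'E'
from h import *
go(401.5,249.5,240,-0.07)
E
```

```text
from [ 472.7 -287.2  161. ] rot [-3.138e+00  2.000e-03  4.000e-02] w 19.7 t 28.62
turn [-0.003  0.002  0.11 ] shift [ -49.6 -539.4  -77. ] rows>= 9
```

Call:
step_arm(increments="0 0 0 0 -5 -40 -1;0 0 0 0 -40 -78 -1;0 0 0 0 -100 -78 -1;0 0 0 0 -160 -78 -1;0 0 0 0 -220 -78 -1;0 0 0.05 -20 -280 -78 -1;0 0 0.11 -40 -340 -78 -1;0 0 0.11 -50 -400 -78 -1;0 0 0.11 -50 -460 -78 -1;0 0 0.11 -50 -510 -78 -1;0 0 0.11 -50 -539 -78 -1;0 0 0.11 -50 -539 -78 -1;0 0 0.11 -50 -539 -78 -1;0 0 0.11 -50 -539 -78 -1")

```text
time: 30.38
tool_pos: [401.4, 247.8, 240.9]
tcp_rot: [-3.139, 0.002, -0.071]
contact_force: [-0.4, 0.2, -2.9]
grip_width: 19.7
```

```bash
python3 - <<'E'
from h import *
import pickle
o,c=snap("top"); pickle.dump((o,c),open("t14.pkl","wb"))
crop(c["frame"],225,122,425,272,4,"pics/t14.png")
go(401.5,249.5,87.5,-0.07)
E
```

```text
from [401.6 247.8 240.9] rot [-3.139e+00  2.000e-03 -7.100e-02] w 19.6 t 30.43
turn [-0.003  0.002 -0.001] shift [ 1.000e-01 -1.300e+00  1.534e+02] rows>= 3
```

View pics/t14.png

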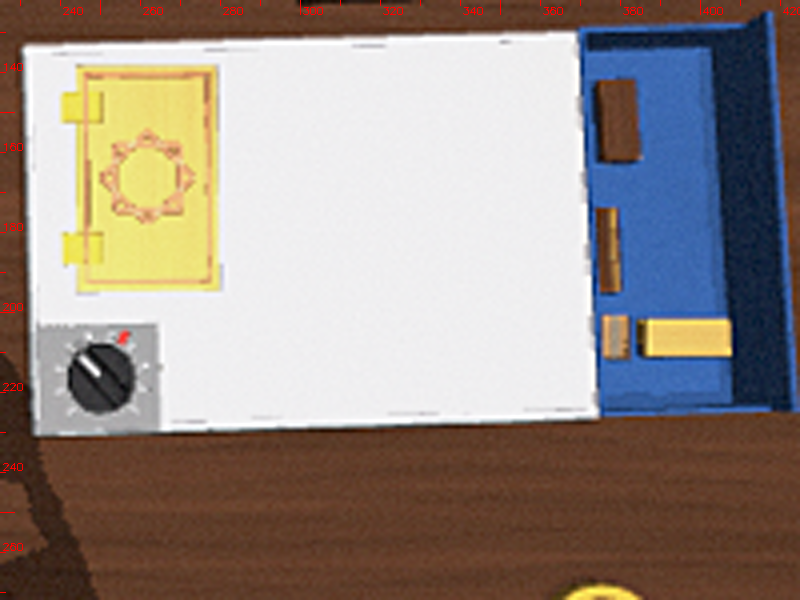

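Call:
step_arm(increments="0 0 0 0 -1 60 -1;0 0 0 0 -1 110 -1;0 0 0 0 -1 140 -1;0 0 0 0 -1 150 -1;0 0 0 0 -1 153 -1;0 0 0 0 -1 153 -1;0 0 0 0 -1 153 -0.3;0 0 0 0 -1 153 0;0 0 0 0 -1 153 0;0 0 0 0 -1 153 0;0 0 0 0 -1 153 0;0 0 0 0 -1 110 0;0 0 0 0 -1 50 0;0 0 0 0 -1 0 0;0 0 0 0 -1 0 0")

```text
time: 32.3
tool_pos: [403.3, 250.4, 244.6]
tcp_rot: [-3.135, -0.005, -0.07]
contact_force: [0.0, 0.5, 0.1]
grip_width: 45.5
```

```bash
python3 - <<'E'
from h import *
import pickle
o,c=snap("wrist"); pickle.dump((o,c),open("w15.pkl","wb"))
crop(c["frame"],0,0,512,384,1.56,"pics/w15.png")
go(417,403,250,0.08)
E
```

```text
from [402.1 249.9 242.1] rot [-3.137e+00 -1.000e-03 -7.000e-02] w 46.1 t 32.35
turn [-0.004 -0.001 -0.15 ] shift [   4.2 -153.8   -7.2] rows>= 3
```

View pics/w15.png

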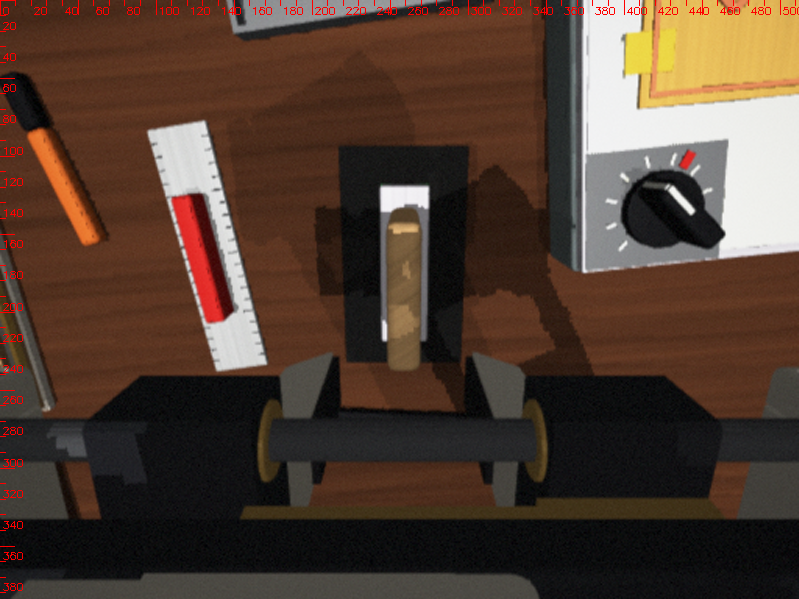

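Call:
step_arm(increments="0 0 -0.155 4 -70 20 0;0 0 -0.155 4 -130 42 0;0 0 -0.155 4 -154 42 0;0 0 -0.155 4 -154 42 0;0 0 -0.155 4 -154 42 0;0 0 -0.155 4 -154 42 0")

```text
time: 33.1
tool_pos: [416.2, 402.0, 199.0]
tcp_rot: [-3.139, 0.002, 0.084]
contact_force: [0.5, 0.2, -0.6]
grip_width: 46.0
```

```bash
python3 - <<'E'
from h import *
import pickle
o,c=snap("wrist"); pickle.dump((o,c),open("w16.pkl","wb"))
crop(c["frame"],0,0,512,384,1.56,"pics/w16.png")
go(417,403,30,0.085)
E
```

```text
from [416.4 402.1 199.3] rot [-3.139e+00  2.000e-03  8.400e-02] w 45.8 t 33.15
turn [-0.003  0.002 -0.001] shift [  1.   -0.4 169.3] rows>= 3
```

View pics/w16.png

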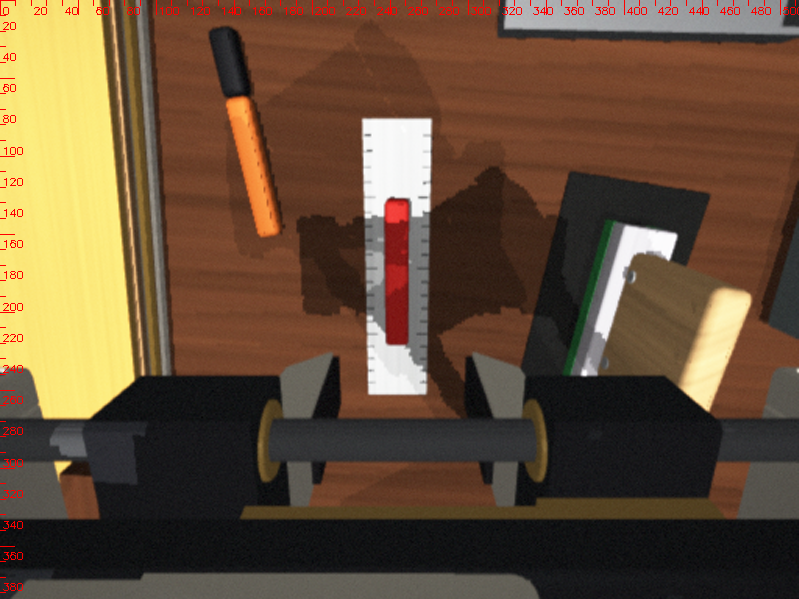

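```bash
python3 - <<'E'
from h import *
import pickle
o,c=pickle.load(open("w16.pkl","rb"));T=T_wc(o,c);K=c["K"]
P=lambda X,Y,z:p2w(T,K,(X/1.56-.2,Y/1.56-.2),z)[:2]
C=np.array([P(362,119,5),P(431,119,5),P(427,394,5),P(369,394,5)]);print(np.round(C,1),C.mean(0))
d=C[0]+C[1]-C[2]-C[3];print("yaw",np.arctan2(d[1],d[0]),np.linalg.norm(d)/2)
r=np.array([P(386,200,31),P(408,200,31),P(408,344,31),P(387,344,31)]);print(np.round(r,1),r.mean(0)); d=r[0]+r[1]-r[2]-r[3];print("yaw",np.arctan2(d[1],d[0]))
print("body/planks", P(150,100,40),P(165,300,0))
E
```

```text
[[515.5 436. ]
 [519.3 390.9]
 [319.3 373.6]
 [315.4 418.7]] [417.39789272 404.78110448]
yaw 0.08618185870031073 200.82421224205197
[[467.1 415.7]
 [468.3 401.8]
 [370.4 393.2]
 [369.1 407.8]] [418.71907797 404.61528083]
yaw 0.08419850715444571
body/planks [513.31610536 556.36978351] [377.59597898 575.20242687]
```

Call:
step_arm(increments="0 0 -0.002 1 -2.5 60 -0.2;0 0 -0.002 1 -2.5 115 -0.2;0 0 -0.002 1 -2.5 150 -0.2;0 0 -0.002 1 -2.5 168 -0.2;0 0 -0.002 1 -2.5 169 -0.2;0 0 -0.002 1 -2.5 169 -1;0 0 -0.002 1 -2.5 169 -1;0 0 -0.002 1 -2.5 169 -1;0 0 -0.002 1 -2.5 169 -1;0 0 -0.002 1 -2.5 169 -1;0 0 -0.002 1 -2.5 169 -1")

```text
time: 34.52
tool_pos: [417.3, 406.5, 31.5]
tcp_rot: [-3.137, -0.0, 0.087]
contact_force: [-1.6, -0.8, 6.3]
grip_width: 15.6
```

```bash
python3 - <<'E'
from h import *
go(580,-50,210,0.017)
E
```

```text
from [417.3 406.5  31.5] rot [-3.137 -0.     0.087] w 15.6 t 34.52
turn [-0.004 -0.     0.07 ] shift [ 122.6  468.2 -180.4] rows>= 9
```

Call:
step_arm(increments="0 0 0 0 0 -40 -1;0 0 0 0 0 -100 -1;0 0 0 0 0 -160 -1;0 0 0.07 30 60 -180 -1;0 0 0.07 60 120 -180 -1;0 0 0.07 90 180 -180 -1;0 0 0.07 123 240 -180 -1;0 0 0.07 123 300 -180 -1;0 0 0.07 123 360 -180 -1;0 0 0.07 123 420 -180 -1;0 0 0.07 123 458 -180 -1;0 0 0.07 123 458 -150 -1;0 0 0.07 123 458 -115 -1;0 0 0.07 123 458 -115 -1;0 0 0.07 123 458 -115 -1")

```text
time: 36.4
tool_pos: [579.7, -39.7, 144.7]
tcp_rot: [-3.139, 0.001, 0.017]
contact_force: [0.2, -0.0, -2.2]
grip_width: 15.8
```

```bash
python3 - <<'E'
from h import *
import pickle
o,c=snap("wrist"); pickle.dump((o,c),open("w17.pkl","wb"))
crop(c["frame"],0,0,512,384,1.56,"pics/w17.png")
go(581,-35,107.5,0.017)
E
```

```text
from [580.  -39.8 145.2] rot [-3.139e+00 -1.000e-03  1.700e-02] w 15.8 t 36.45
turn [-0.002 -0.001  0.   ] shift [ 1.  -4.6 37.7] rows>= 1
```

View pics/w17.png

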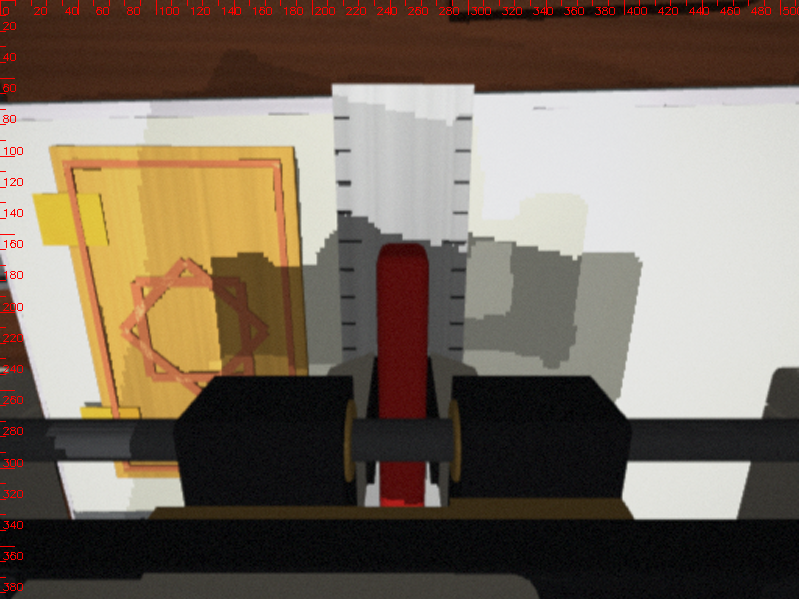

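```bash
python3 - <<'E'
from h import *
import pickle
o,c=pickle.load(open("w17.pkl","rb"));T=T_wc(o,c);K=c["K"]
crop(c["frame"],170,50,310,240,4,"pics/w17c.png"); crop(c["frame"],180,45,230,125,7,"pics/w17d.png")
E
```

```text
(no output)
```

View pics/w17c.png

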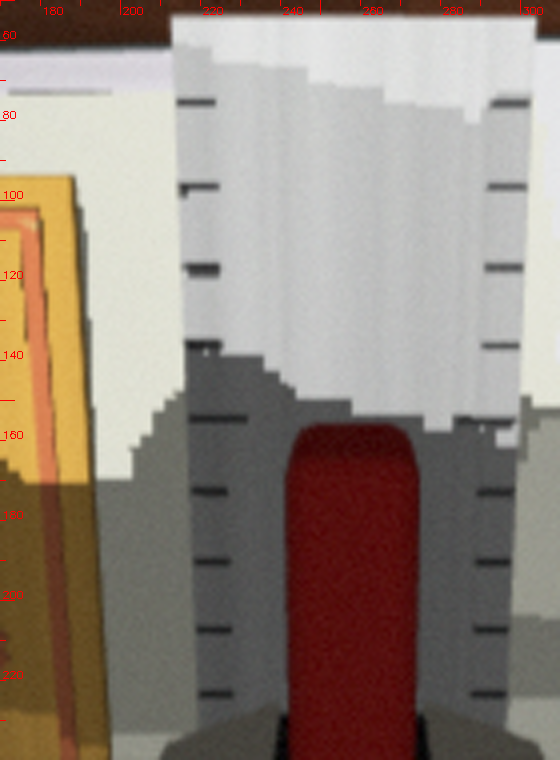

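```bash
python3 - <<'E'
from h import *
import pickle
o,c=pickle.load(open("w17.pkl","rb"));T=T_wc(o,c);K=c["K"]
P=lambda X,Y,z:p2w(T,K,(170+X/4-.4,50+Y/4-.4),z)[:2]
a,b=P(74,176,79),P(108,740,79);print("plate",a,b,"yaw",np.arctan2(*(a-b)[::-1]))
for zz in (117.5,118.7):
  l1,l2,r1,r2=P(171,17,zz),P(200,720,zz),P(535,17,zz),P(508,740,zz)
  print("SE",l1,l2,r1,r2,"w",np.linalg.norm(l1-r1),"yaw",np.arctan2(*(l1-l2)[::-1]),np.arctan2(*(r1-r2)[::-1]))
print(o["tool_pos"],o["tcp_rot"])
E
```

```text
plate [661.32650484   4.99915521] [563.25162578   3.59389998] yaw 0.014327410675876584
SE [679.71951893 -16.53058671] [584.65687736 -18.34146925] [680.48981241 -61.87621578] [582.27713869 -63.87426191] w 45.352171149610044 yaw 0.019047056906006655 0.020341270248486185
SE [679.55891659 -16.70076916] [585.1907028  -18.49842329] [680.32358313 -61.71515071] [582.828348   -63.69860121] w 45.02087584307904 yaw 0.0190470569060067 0.020341270248486146
[579.70249432 -39.7181465  144.67489562] [-3.13889691e+00  6.99249550e-04  1.71443562e-02]
```

Call:
step_arm(increments="0 0 0.004 1 -5 20 -1;0 0 0.004 1 -12 34 -1;0 0 0.004 1 -12 37 -1;0 0 0.004 1 -12 37 -1;0 0 0.004 1 -12 37 -1;0 0 0.004 1 -12 37 -1")

```text
time: 37.2
tool_pos: [580.1, -28.0, 107.0]
tcp_rot: [-3.139, 0.001, 0.013]
contact_force: [0.6, 0.3, -3.6]
grip_width: 16.0
```

```bash
python3 - <<'E'
from h import *
import pickle
o,c=snap("wrist"); pickle.dump((o,c),open("w18.pkl","wb"))
print(o["tool_pos"],o["tcp_rot"],o["contact_force"])
crop(c["frame"],170,50,310,240,4,"pics/w18c.png")
E
```

```text
[580.14465636 -27.97179501 106.99668319] [-3.13889539e+00  1.15591637e-03  1.25600306e-02] [ 0.64059782  0.32910432 -3.63425068]
```

View pics/w18c.png

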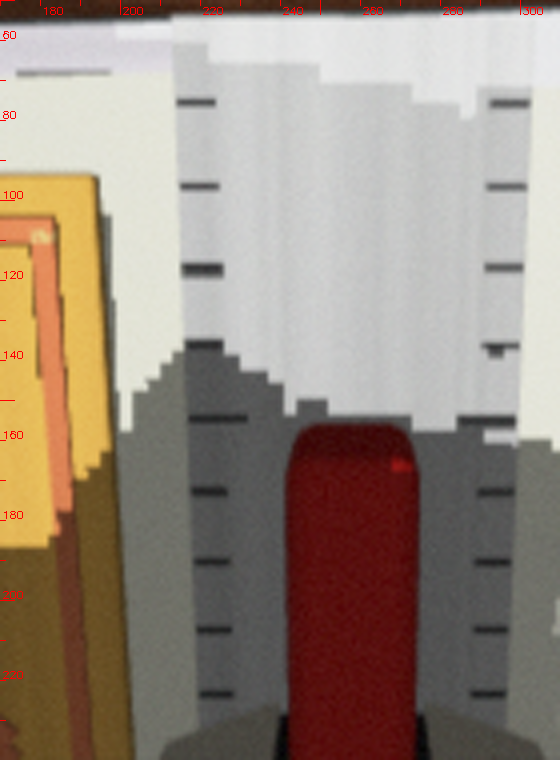

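```bash
python3 - <<'E'
from h import *
import pickle
o,c=pickle.load(open("w18.pkl","rb"));T=T_wc(o,c);K=c["K"]
P=lambda X,Y,z:p2w(T,K,(170+X/4-.4,50+Y/4-.4),z)[:2]
a,b=P(97,176,79),P(132,740,79);print("plate",a,b,"yaw",np.arctan2(*(a-b)[::-1]))
zz=80.5
l1,l2,r1,r2=P(171,17,zz),P(200,720,zz),P(535,17,zz),P(508,740,zz)
print("SE",l1,l2,r1,r2,"yaw",np.arctan2(*(l1-l2)[::-1]),np.arctan2(*(r1-r2)[::-1]))
E
```

```text
plate [661.29611716   5.04881729] [581.45314675   3.69052713] yaw 0.01701037850811398
SE [680.16213759  -5.34678866] [585.49210228  -6.71005779] [680.72199769 -50.49552916] [582.91391579 -52.04288864] yaw 0.014399222538620653 0.015819044569865003
```

Call:
step_arm(increments="0 0 0 0 -4 0 -1;0 0 0 0 -8 0 -1;0 0 0 0 -9.5 0 -1;0 0 0 0 -9.5 0.5 -1;0 0 0 0 -9.5 0.5 -1")

```text
time: 37.88
tool_pos: [579.9, -17.9, 106.6]
tcp_rot: [-3.138, 0.001, 0.013]
contact_force: [-1.1, 2.8, 1.1]
grip_width: 15.8
```

```bash
python3 - <<'E'
from h import *
import pickle
o,c=snap("wrist"); pickle.dump((o,c),open("w19.pkl","wb"))
print(o["tool_pos"],o["tcp_rot"],o["contact_force"])
crop(c["frame"],170,50,310,240,4,"pics/w19c.png")
E
```

```text
[579.86492323 -17.85927418 106.55263147] [-3.13830000e+00  1.42225316e-03  1.30277034e-02] [-1.05464913  2.84527863  1.05263305]
```

View pics/w19c.png

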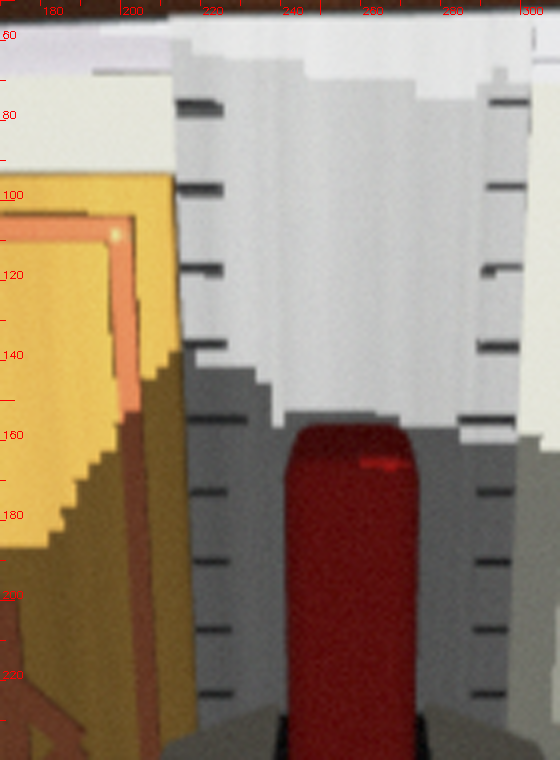

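Call:
step_arm(increments="0 0 0 0 -0.7 0 -1;0 0 0 0 -0.7 0.3 -1;0 0 0 0 -0.7 0.3 -1;0 0 0 0 -0.7 0.3 -0.5;0 0 0 0 -0.7 0.3 -0.45;0 0 0 0 -0.7 0.3 -0.45;0 0 0 0 -0.7 0.3 -0.45;0 0 0 0 -0.7 -20 -0.45;0 0 0 0 -0.7 -60 -0.3;0 0 0 0 -0.7 -110 -0.3;0 0 0 0 -0.7 -150 -0.2;0 0 0 0 -0.7 -150 -0.2")

```text
time: 39.42
tool_pos: [581.5, -18.1, 259.9]
tcp_rot: [-3.14, -0.005, 0.013]
contact_force: [0.4, -0.7, -1.1]
grip_width: 36.4
```

```bash
python3 - <<'E'
from h import *
import pickle
o,c=snap("wrist"); pickle.dump((o,c),open("w20.pkl","wb"))
print(o["tool_pos"],o["tcp_rot"],o["contact_force"])
crop(c["frame"],0,0,512,384,1.56,"pics/w20.png")
crop(c["frame"],150,60,320,245,4,"pics/w20c.png")
E
```

```text
[581.54384396 -18.1214943  259.88621089] [-3.13992923 -0.00544266  0.01288062] [ 0.42025386 -0.67458344 -1.10925247]
```

View pics/w20.png

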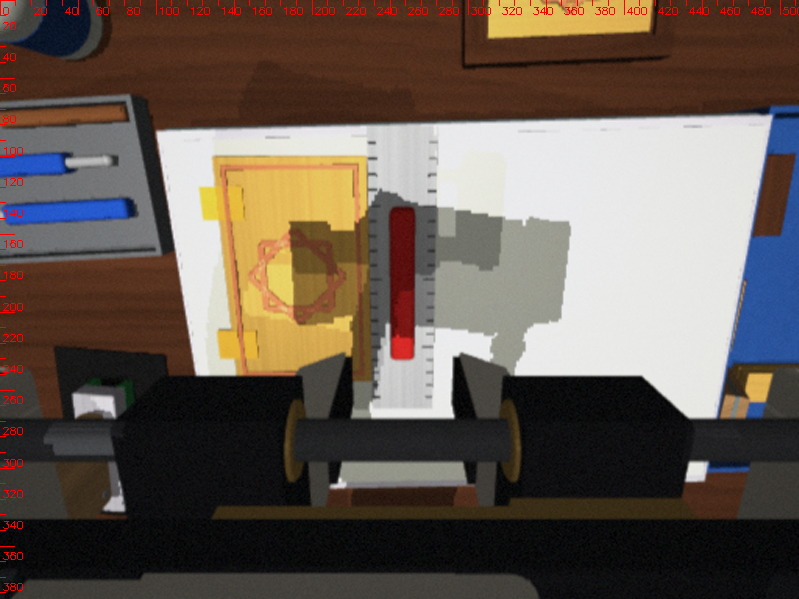

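View pics/w20c.png

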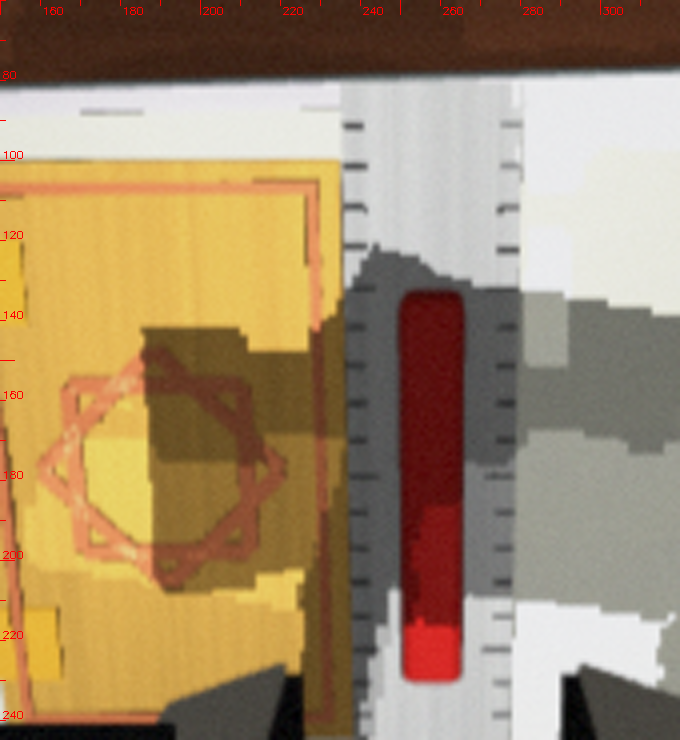

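```bash
python3 - <<'E'
from h import *
go(397,40,215,0.83)
E
```

```text
from [580.5 -18.  257.5] rot [-3.139e+00 -1.000e-03  1.300e-02] w 36.7 t 39.48
turn [-0.002 -0.002 -0.817] shift [-182.8  -60.2   42.4] rows>= 5
```

Call:
step_arm(increments="0 0 -0.18 -60 -20 10 -0.2;0 0 -0.36 -115 -40 20 -0.2;0 0 -0.54 -150 -60 42 -0.2;0 0 -0.72 -183 -60 42 -0.2;0 0 -0.817 -183 -60 42 -0.2;0 0 -0.817 -183 -60 42 -0.2;0 0 -0.817 -183 -60 42 -0.2;0 0 -0.817 -183 -60 42 -0.2")

```text
time: 40.48
tool_pos: [396.3, 39.8, 214.3]
tcp_rot: [-3.138, -0.0, 0.829]
contact_force: [-0.1, -0.2, -0.8]
grip_width: 36.4
```

```bash
python3 - <<'E'
from h import *
import pickle
o,c=snap("wrist"); pickle.dump((o,c),open("w21.pkl","wb"))
print(o["tool_pos"],o["tcp_rot"],o["contact_force"])
crop(c["frame"],150,60,350,245,4,"pics/w21.png")
E
```

```text
[396.30047119  39.79614222 214.32987054] [-3.13751969e+00 -3.46084795e-04  8.28583849e-01] [-0.07430119 -0.23906878 -0.79553059]
```

View pics/w21.png

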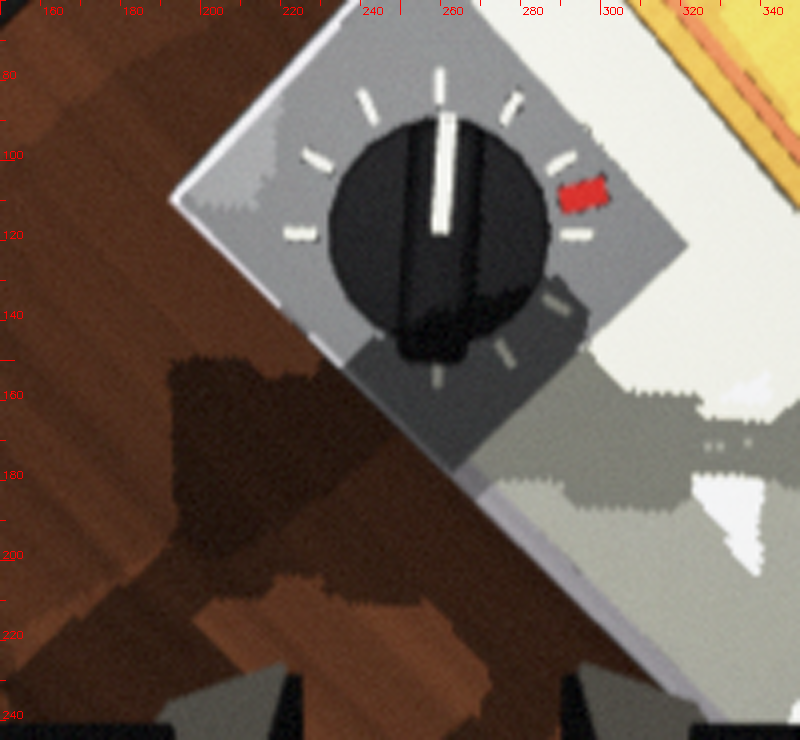

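```bash
python3 - <<'E'
from h import *
import pickle
o,c=pickle.load(open("w21.pkl","rb"));T=T_wc(o,c);K=c["K"]
P=lambda X,Y,z:p2w(T,K,(150+X/4-.4,60+Y/4-.4),z)[:2]
t=[P(439,85,75.5),P(437,375,75.5),P(300,234,75.5),P(577,234,75.5)];print("ticks",np.round(t,1),(t[0]+t[1])/2,(t[2]+t[3])/2)
cc=P(438,230,86);print("skirt",cc)
a,b=P(449,113,116),P(440,235,116);print("ptr",a,b,np.arctan2(*(a-b)[::-1]))
l=np.mean([P(413,140,116),P(476,140,116)],0);m=np.mean([P(399,350,116),P(468,350,116)],0);print("bar",l,m,np.arctan2(*(l-m)[::-1]),np.linalg.norm(P(399,350,116)-P(468,350,116)))
ctr=(np.mean(t,0)); r=P(583,195,75.5);ar=np.arctan2(*(r-ctr)[::-1]);print("red",r,ar, np.linalg.norm(r-ctr))
print([np.arctan2(*(q-ctr)[::-1]) for q in t])
E
```

```text
ticks [[460.9 107.7]
 [418.3  61.8]
 [417.2 105.6]
 [462.5  64.1]] [439.60328695  84.76631924] [439.81190324  84.83168137]
skirt [440.65476218  85.94231068]
ptr [457.23395053 101.18172775] [441.27456923  86.16445606] 0.7549939975985229
bar [453.43553151  98.24424547] [425.66395107  70.94764062] 0.7767731503831098 13.422067527682621
red [468.85411732  69.52133442] -0.48279432373949144 32.90785366114149
[np.float64(0.8248450217150676), np.float64(-2.320218615100698), np.float64(2.3965803392328437), np.float64(-0.7388559085187251)]
```

```bash
python3 - <<'E'
from h import *
go(440,85.3,150,0.77)
go(440,85.3,111,0.77)
E
```

```text
from [396.3  39.8 214.4] rot [-3.138 -0.     0.829] w 36.8 t 40.52
turn [-0.004 -0.     0.059] shift [63.   1.7 64.4] rows>= 2
from [396.3  39.8 214.4] rot [-3.138 -0.     0.829] w 36.8 t 40.52
turn [-0.004 -0.     0.059] shift [ 63.    1.9 103.4] rows>= 2
```

Call:
step_arm(increments="-0.004 0 0.059 50 2 0 -0.2;-0.004 0 0.059 63 2 30 -0.2;-0.004 0 0.059 63 2 70 -0.2;-0.004 0 0.059 63 2 95 -0.2;-0.004 0 0.059 63 2 102 -0.2;-0.004 0 0.059 63 2 103 -0.2;-0.004 0 0.059 63 2 103 -1;-0.004 0 0.059 63 2 103 -1;-0.004 0 0.059 63 2 103 -1;-0.004 0 0.059 63 2 103 -1;-0.004 0 0.059 63 2 103 -1;-0.004 0 0.059 63 2 103 -1")

```text
time: 42.02
tool_pos: [439.8, 85.8, 112.4]
tcp_rot: [3.142, -0.001, 0.771]
contact_force: [-2.3, 2.4, 6.4]
grip_width: 13.7
```

```bash
python3 - <<'E'
from h import *
o=get_obs();print(o["contact_force"],o["moment"])
go(440,85.3,111,-0.483)
E
```

```text
[-2.27127654  2.42775008  6.43957286] [ 0.49721862  0.42883166 -0.01333908]
from [439.8  85.8 112.4] rot [ 3.142e+00 -1.000e-03  7.710e-01] w 13.7 t 42.02
turn [-1.000e-03 -1.000e-03  1.254e+00] shift [-0.2  0.5  1.4] rows>= 7
```

Call:
step_arm(increments="0 0 0.1 0 0 0 -1;0 0 0.22 0 0 0 -1;0 0 0.34 0 0 0 -1;0 0 0.46 0 0 0 -1;0 0 0.58 0 0 0 -1;0 0 0.7 0 0 0 -1;0 0 0.82 0 0 0 -1;0 0 0.94 0 0 0 -1;0 0 1.06 0 0 0 -1;0 0 1.16 0 0 0 -1;0 0 1.255 0 0 0 -1;0 0 1.255 0 0 0 -1;0 0 1.255 0 0 0 -1;0 0 1.255 0 0 0 -0.6;0 0 1.255 0 0 0 -0.4;0 0 1.255 0 0 0 -0.3;0 0 1.255 0 0 0 -0.3;0 0 1.255 0 0 -40 -0.3;0 0 1.255 0 0 -90 -0.3;0 0 1.255 0 0 -90 -0.3")

```text
time: 44.52
tool_pos: [442.0, 85.3, 205.0]
tcp_rot: [-3.137, -0.008, -0.484]
contact_force: [-0.5, -0.8, 0.0]
grip_width: 32.1
```

```bash
python3 - <<'E'
from h import *
o=get_obs();print(o["tool_pos"],o["tcp_rot"],o["contact_force"])
go(385,113,230,-0.483)
E
```

```text
[441.98882596  85.30205646 204.99850319] [-3.13735095 -0.0075508  -0.48416166] [-0.50262025 -0.84918269  0.02930944]
from [442.   85.3 205. ] rot [-3.137 -0.008 -0.484] w 32.1 t 44.52
turn [-0.004 -0.008 -0.001] shift [-63.1   1.9 -25.5] rows>= 2
```

Call:
step_arm(increments="0 0 0 -50 0 -20 -0.2;0 0 0 -63 2 -25 -0.2;0 0 0 -63 2 -25 -0.2;0 0 0 -63 2 -25 -0.2;0 0 0 -63 2 -25 -0.2")

```text
time: 45.15
tool_pos: [383.8, 112.5, 226.1]
tcp_rot: [3.142, -0.0, -0.485]
contact_force: [-0.2, 1.4, -0.7]
grip_width: 36.5
```

```bash
python3 - <<'E'
from h import *
import pickle
o,c=snap("wrist"); pickle.dump((o,c),open("w22.pkl","wb"))
print(o["tool_pos"],o["tcp_rot"])
crop(c["frame"],150,60,350,245,4,"pics/w22.png")
o,c=snap("top"); pickle.dump((o,c),open("t22.pkl","wb"))
crop(c["frame"],90,90,430,270,2.35,"pics/t22.png")
E
```

```text
[383.75839124 112.45621626 226.1116973 ] [ 3.14155368e+00 -2.61593948e-05 -4.84898847e-01]
```

View pics/w22.png

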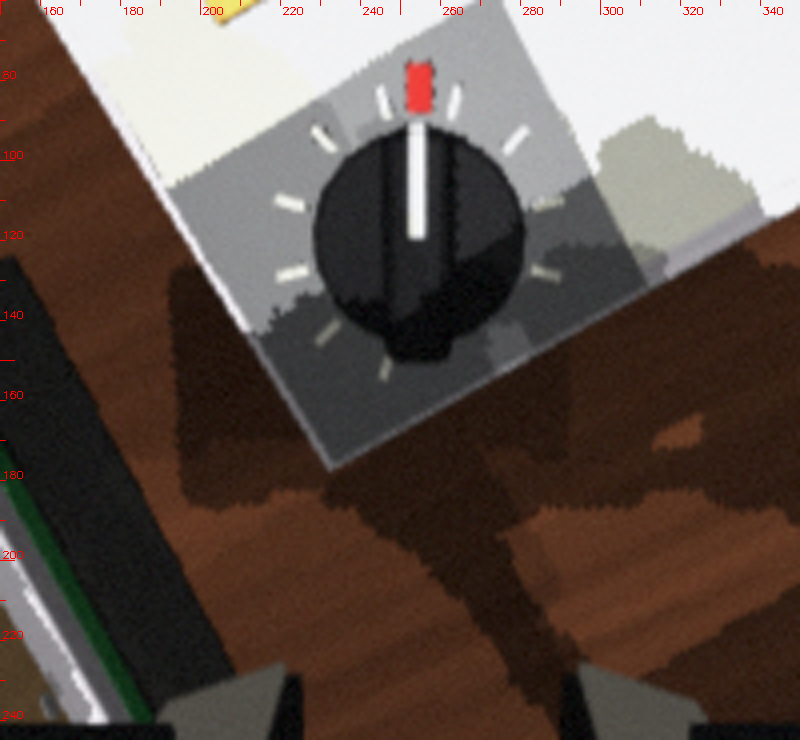

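View pics/t22.png

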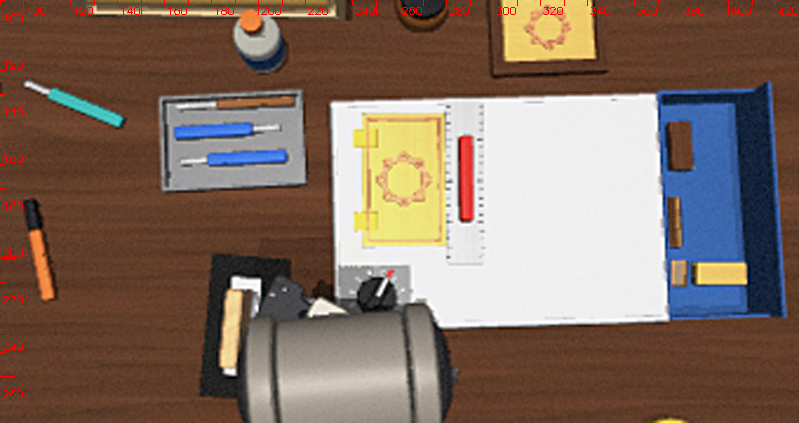

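Call:
step_arm(increments="0 0 0 0 0 -50 -0.2;0 0 0 20 60 -90 -0.2;0 0 0 40 120 -90 -0.2;0 0 0 40 180 -90 -0.2;0 0 0 40 180 -90 -0.2;0 0 0 40 180 -90 -0.2;0 0 0 40 180 -90 -0.2")

```text
time: 46.12
tool_pos: [335.2, -64.1, 316.5]
tcp_rot: [-3.141, -0.0, -0.482]
contact_force: [0.9, 0.6, -0.3]
grip_width: 36.8
```

```bash
python3 - <<'E'
from h import *
import pickle
o,c=snap("top"); pickle.dump((o,c),open("t23.pkl","wb")); print(o["tool_pos"],o["dq"].max())
crop(c["frame"],90,90,430,270,2.35,"pics/t23.png")
crop(c["frame"],150,130,310,270,5,"pics/t23b.png")
E
```

```text
[335.19326985 -64.12739929 316.49446892] 0.012976847538722306
```

View pics/t23.png

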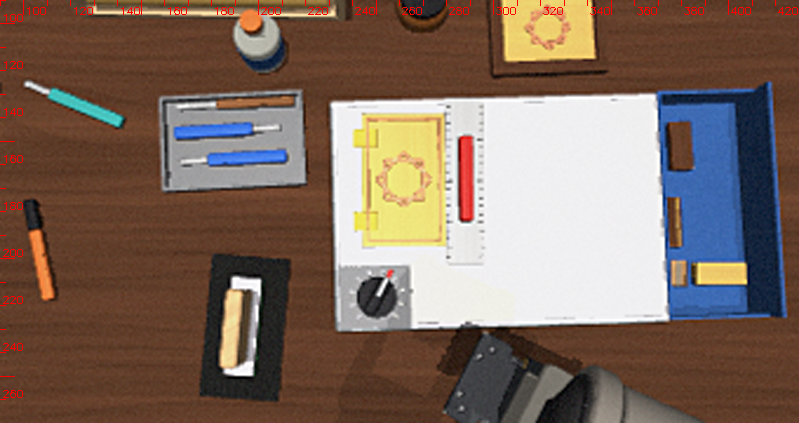

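View pics/t23b.png

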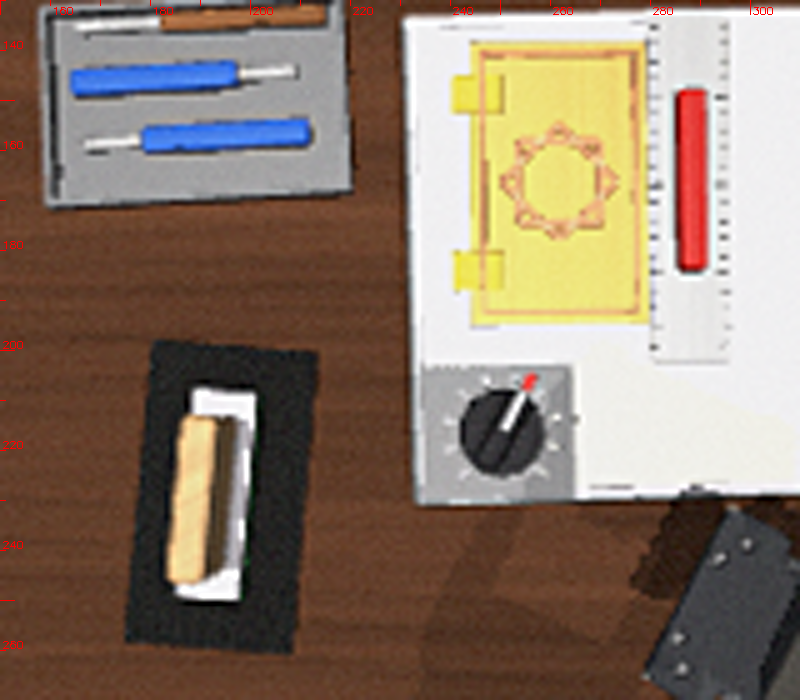

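```bash
python3 -c "
from plant import *
print(close_job())"
```

```text
the job is handed in; nothing more can be done
None
```

The job is done and handed in at about 46 s of the 208 s allowed. No verdict is reported, so the results below come from my last pictures and readings.

- **Styluses:** both blue styluses lie flat in the grey tool tray. The turquoise one was left alone.
- **Offcuts:** I found four on the glass and swept all four into the scrap tray with the squeegee in three strokes. One stands on end in the tray. Its top, at about 70 mm, sticks up past the 64 mm rim, but its origin, the point the rule checks, should be at about 37 mm, below the 66 mm limit.
- **Squeegee:** it stands upright and lengthways on its mat. By the arm's reading it is within about 3 mm of the mat's centre.
- **Straightedge:** it lies flat on the glass with no visible gap to the plate's edge. Its angle to the plate was within about 0.003 rad just before it was pushed flush. It is centred along the edge to about 1–2 mm.
- **Dimmer:** the pointer stands at the red mark in the close-up. Pointer-angle readings before the turn differed by up to about 0.1 rad between views. I set the turn by the tool's own angle instead, with the bar held in the pads.
- **Other things on the bench:** none look moved in the last top picture, though it shows only part of the bench. The robot was touching nothing when I handed in.

No check failed, and I saw no sign that anything had been knocked aside during the run.

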